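# Lock the stop screws of a bench rig

## Task

First swing the yellow outrigger leg out until it clicks fully home, so that the plate stands firm. Then on every stop-screw block lock the screw's setting: lay the spanner flat on the block with its jaw on the lower brass nut and its handle between the two pins, and turn the steel jam nut above it clockwise until it is hard up (about a sixth of a turn), without letting the brass nut end more than 20 degrees from where it was set. Finally lay the spanner flat on its green mat and leave everything else on the bench where it stands.

Things in the scene. Friction and masses are not known exactly. Their poses are not given: they have to be found in the camera images.
- plate: Fixed aluminium base plate, 270 (x) x 370 (y) x 12 mm thick; origin at the centre of its underside. The yellow leg is hinged at its -y edge, right of the plate seen from the robot, on a vertical axis at (0, -205) mm in the plate's frame. The stop-screw blocks stand on its top.
- leg (a joint): Swing angle of the yellow leg, rad: 0 = along the plate's -x (to the robot), growing counter-clockwise from above towards the plate's -y; 1.571 = end stop. Starts at 0 to 0.4. Stays where left (hinge friction 0.06 N m). From 1.15 rad it runs over a sprung ball (up to 10 N at the post), which snaps up behind it just short of the end stop; seated = above 1.50.
- leg_post (a point): On the axis of the red upright post at the leg's end, 55 mm above the bench, 125 mm from the hinge axis. The post is 18 mm thick, its top 70 mm above the bench, standing free above 30 mm. Pinch it from above or push it.
- mat: Fixed flat green mat 320 (x) x 180 (y) x 4 mm, the spanner's place, left of the plate; origin at the centre of its underside.
- spanner: Loose flat open-end spanner, 231 mm long, 12 mm thick all over (either way up), 0.22 kg. Origin at the jaw's centre, underside; +x out through the open end, orange handle to -x, 18 mm wide from x = -34 to -185, then a round 32 mm tail. Jaw: 31.6 mm between parallel sides, flared mouth, 58 mm wide outside, from x = +25 to -34; its floor at x = -19.5. Balances near x = -118 mm.
- spanner_grip (a point): Middle of the spanner's handle, 125 mm behind the jaw centre, at half its thickness: the place to grip. When the spanner is on a lower nut, its jaw centre is on the screw's axis and this point lies at x = -125 mm in the block's frame, 6 mm above the block's top.
- block1: Heavy grey iron block (5 kg, leave in place; None if absent) on the plate, 56 mm wide, 25 high, x = +35 to -180 mm. Origin: screw axis, block's underside; +x away from the robot. Screw 19 mm thick, end 74 mm up. Two pins, 10 mm thick, 14 high, on the block's top at x = -95, y = +-18: the spanner's handle lies between them. Lay it flat, jaw 48 mm short of the nut, slide it on along +x.
- nut1 (a joint): Angle of brass lower nut 1 from its setting, rad, 0 at the start, positive clockwise from above. Hexagon 30 mm across flats, 16 mm high, on the block's top; at 0 two flats are parallel to the block's x axis and the red mark is at +x. Turns easily (0.04 N m), dragged round by the jam nut unless held; about 0.2 rad of play with the spanner on.
- jam1_top (a point): Centre of the top face of steel jam nut 1: hexagon 30 mm across flats, 18 mm high, just above the lower nut, top 60 mm above the block's underside, 14 mm below the screw's end. Two flats are parallel to this point's x axis, the others at 60 and 120 degrees. The red line on its top points 1.15 rad counter-clockwise of the x axis, and along the lower nut's mark when tight.
- jam1 (a joint): Angle of jam nut 1 relative to its lower nut, rad: starts at 0 to 0.3, grows as it is tightened (clockwise from above), friction 0.25 N m, hard stop at 1.15 = fully tight; above 0.95 counts as tight.
- block2: Heavy grey iron block (5 kg, leave in place; None if absent) on the plate, 56 mm wide, 25 high, x = +35 to -180 mm. Origin: screw axis, block's underside; +x away from the robot. Screw 19 mm thick, end 74 mm up. Two pins, 10 mm thick, 14 high, on the block's top at x = -95, y = +-18: the spanner's handle lies between them. Lay it flat, jaw 48 mm short of the nut, slide it on along +x.
- nut2 (a joint): Angle of brass lower nut 2 from its setting, rad, 0 at the start, positive clockwise from above. Hexagon 30 mm across flats, 16 mm high, on the block's top; at 0 two flats are parallel to the block's x axis and the red mark is at +x. Turns easily (0.04 N m), dragged round by the jam nut unless held; about 0.2 rad of play with the spanner on.
- jam2_top (a point): Centre of the top face of steel jam nut 2: hexagon 30 mm across flats, 18 mm high, just above the lower nut, top 60 mm above the block's underside, 14 mm below the screw's end. Two flats are parallel to this point's x axis, the others at 60 and 120 degrees. The red line on its top points 1.15 rad counter-clockwise of the x axis, and along the lower nut's mark when tight.
- jam2 (a joint): Angle of jam nut 2 relative to its lower nut, rad: starts at 0 to 0.3, grows as it is tightened (clockwise from above), friction 0.25 N m, hard stop at 1.15 = fully tight; above 0.95 counts as tight.
- block3: Heavy grey iron block (5 kg, leave in place; None if absent) on the plate, 56 mm wide, 25 high, x = +35 to -180 mm. Origin: screw axis, block's underside; +x away from the robot. Screw 19 mm thick, end 74 mm up. Two pins, 10 mm thick, 14 high, on the block's top at x = -95, y = +-18: the spanner's handle lies between them. Lay it flat, jaw 48 mm short of the nut, slide it on along +x.
- nut3 (a joint): Angle of brass lower nut 3 from its setting, rad, 0 at the start, positive clockwise from above. Hexagon 30 mm across flats, 16 mm high, on the block's top; at 0 two flats are parallel to the block's x axis and the red mark is at +x. Turns easily (0.04 N m), dragged round by the jam nut unless held; about 0.2 rad of play with the spanner on.
- jam3_top (a point): Centre of the top face of steel jam nut 3: hexagon 30 mm across flats, 18 mm high, just above the lower nut, top 60 mm above the block's underside, 14 mm below the screw's end. Two flats are parallel to this point's x axis, the others at 60 and 120 degrees. The red line on its top points 1.15 rad counter-clockwise of the x axis, and along the lower nut's mark when tight.
- jam3 (a joint): Angle of jam nut 3 relative to its lower nut, rad: starts at 0 to 0.3, grows as it is tightened (clockwise from above), friction 0.25 N m, hard stop at 1.15 = fully tight; above 0.95 counts as tight.
- tube_rack: Bystander, to be left alone: blue test-tube rack 70 x 200 x 75 mm with three capped tubes; origin at the centre of its underside.
- tip_box: Bystander, to be left alone: white pipette-tip box with blue lid, 92 x 132 x 75 mm; origin at the centre of its underside.
- pipette: Bystander, to be left alone: white pipette lying flat, about 230 mm long, 26 mm wide, 24 mm high; origin at the centre of its underside.
- marker_pen: Bystander, to be left alone: black pen with red cap, 130 mm long, 13 mm thick; origin at the centre of its underside.

How it is judged:
By the outcome, as a careful person would: the job done as asked, in the order asked, and still so for the second after the job is handed in, with the robot touching nothing.
Of block1, block2, block3 only 2 to 3 are there at a start; the rules pass over those that are not, and their reading is None.
At some moment in a run one of spanner may be knocked a few centimetres aside while the robot is not near it.
Once in a run the grip may slacken for a moment while it holds something.
It also fails if it takes over 210 s, if anything falls off the work surface, if the arm or the gripper's body presses on something with over 40 N, if the wrist force passes 120 N, or if a joint passes its speed limit or range.

## Robot

A 7-joint arm with a two-finger parallel gripper is mounted at the origin on the work surface. World frame = base frame: x ahead of the robot, y to its left, z up, the work surface at z = 0. Lengths are in mm, angles in rad, forces in N, time in s.
With the tool pointing down it reaches from about 400 to 875 mm from the base axis. Payload 4.4 kg.
Tool frame: the origin (TCP) lies at the very end of the fingers, on their centre line; the grasp point (between the pads) lies ctrl.grip_depth behind it (ctrl.grip_depth is the distance from the TCP to the grasp point, in mm); y points along the fingers, x is the direction in which the jaws open and shut, and the axes are right-handed (so a half turn about y gives the same grasp; the last joint's range is limited). The gripper opens to 85 mm and grips with 20 to 120 N. Pads are 22 mm wide; open, the fingers measure 114 mm over their backs; the gripper's body (76 mm by 85 mm) begins 54 mm behind the grasp point. The pads swing forward as they close: fully open they stand 13 mm farther back than shut.
Start: joints at [1.07, 0.628, 0.038, 1.517, -0.027, 0.996, -0.02], TCP at [273.827, -589.522, 231.313] pointing down, gripper open.
Joint ranges: [-3.06, 3.06], [-0.37, 2.12], [-1.25, 1.32], [0.18, 2.47], [-1.1, 4.24], [0.23, 1.98], [-2.94, 2.94]. Speed limits (rad/s): [2.57, 2.57, 3.14, 3.14, 3.14, 3.14, 3.14].

## Interface

Orientations are given as [roll, pitch, yaw] about the fixed x, y, z axes, in that order (R = Rz(yaw) Ry(pitch) Rx(roll)).
In Python, from cell import ctrl gives the robot as it stands.
- The arm moves only by the tool apply_moves, never from a script. Its argument "motion" is a list of rows, each a list of 5 numbers: the shift along the tool's x, y, z in cm, then the turn about the tool's y in rad, then the finger opening in cm, from 0 to 8.54. In form: [[tx, ty, tz, roll, hand], ...]. A call has 1 to 20 rows; each row is the pose to reach, as a shift and turn from the pose commanded when the call began, along the tool's axes at that moment; what a row does not reach only later rows make up. A row lasts 1/8 s, in which the tool goes at most 62.5 mm and 10.7 degrees, less where a joint would pass 70% of its speed; a pose out of reach is approached as far as the arm can. A call with a gripper value outside its range is refused whole. The fingers move at their own pace and stop on an object; the grip force is fixed at half the most. Time passes only in rows, so rows that repeat a pose let the fingers close. It gives the time, the measured TCP pose, the force and the opening at its end, in the units of the state.
- ctrl.read_state(): the state, without advancing time (a new reading comes with each control period).
- ctrl.get_image(name): name is "scene" or "top" or "wrist"; returns a dict with "image" (384x512x3 uint8, red, green, blue), "vfov" (degrees; the focal length in pixels is half the picture's height over the tangent of half this angle, whatever the lens; pixels are square), "cx", "cy" (the principal point, pixels), "extrinsics" (4x4, takes a point from world to camera coordinates); the wrist camera has in their place "tool_from_camera" (4x4, takes a point from camera to tool coordinates, whose origin is the TCP and whose axes are the tool frame's). Camera axes: x right, y up, looking along -z (the intrinsics and any distortion apply to the point x, -y, -z); pixel columns grow to the right and rows downward; lengths in mm; the calibration is good to about 2 mm. A picture is of the moment at which its call begins: read the wrist's pose just before it. There is no depth.
- ctrl.finish_job(): hands the job in, once; it reports no verdict.
Trained networks look in a picture, given as the dict that the camera call returned (one of the last four; its "shot" number tells which), for a name from the list of things; names that differ only in an ending like _2 or _b are one class to them, and where a whole thing is asked for, a point or a joint stands for the part that bears it (a point fixed in the world has none). Each returns a list of dicts, best first, with "confidence" (0 to 1); they miss things now and then, are a little off and sometimes report something else, mostly with a low value. They report only what shows in the picture. A call takes as long as a camera call.
- ctrl.search_frame(picture, query): "location" ([x, y, z] in mm, in world coordinates, good to about 4 mm: the middle of the surface that is visible of it).
- ctrl.mark_of(picture, query): "location" ([x, y, z] in mm, in world coordinates, good to about 4 mm: a listed point, or the origin of a listed thing).
The state is a dict: "clock": time; "qpos": joint angles; "qd": joint speeds; "tau": joint torques, N m; "eef_pos": TCP position; "tool_rot": TCP orientation; "force": force on the tool from outside, world axes, zero at the start; "torque": the same for the moment, N m; "width": finger opening in mm.
Only numpy, scipy, OpenCV 4.12 (cv2) and the standard library are available. Lean on these libraries where they do the work, as an engineer would, in place of code of your own. Each camera call takes 0.05 s, during which the arm holds its last target.

## Working session

There is one attempt and no reset: what is moved stays moved. The work goes in short steps, Python scripts to look and compute and a tool call to move; the robot and the scene stay as the last step left them, time stands still between calls to the robot, and variables do not carry over. Pictures are saved under pics/ and viewed, and the job is handed in when it is done.

Besides the shell and the picture viewer there is one more tool, called in YAML: its name, and indented under it one key for each argument. apply_moves: Moves the arm, as the interface text tells. Its arguments: {"type":"object","properties":{"motion":{"type":"array","items":{"type":"array","items":{"type":"number"}}}},"required":["motion"]}

```bash
ls -la; mkdir -p pics; python3 - <<'E'
from cell import ctrl
import cv2, numpy as np
s=ctrl.read_state()
for k in s: print(k, np.round(s[k],3))
print(ctrl.grip_depth)
for n in ["scene","top","wrist"]:
    p=ctrl.get_image(n)
    print(n,{k:(np.round(v,3).tolist() if k!='image' else v.shape) for k,v in p.items()})
    cv2.imwrite(f"pics/{n}0.png",cv2.cvtColor(p["image"],cv2.COLOR_RGB2BGR))
E
```

```text
total 12
drwxr-xr-x  3 agent agent 4096 Dec  6 11:29 .
drwxr-xr-x 23 root  root  4096 Dec  6 11:29 ..
drwxr-xr-x  2 agent agent 4096 Dec  6 11:29 pics
clock 0.0
qpos [ 1.07   0.629  0.038  1.518 -0.027  0.996 -0.02 ]
qd [ 0.002  0.    -0.    -0.001  0.     0.     0.   ]
tau [ 1.0000e-03 -5.6338e+01  1.2260e+00 -1.9345e+01  1.1000e-02  1.0000e-02
  0.0000e+00]
eef_pos [ 273.559 -588.915  230.386]
tool_rot [-1.571  0.002 -1.136]
force [ 0.448 -0.407  0.413]
torque [ 0.022  0.003 -0.058]
width 85.67
18.700000000000003
scene {'image': (384, 512, 3), 'vfov': 50.673, 'cx': 260.675, 'cy': 190.599, 'extrinsics': [[-0.846, 0.533, -0.002, 467.03], [-0.423, -0.668, 0.612, 216.537], [0.325, 0.518, 0.791, -1573.334], [0.0, 0.0, 0.0, 1.0]], 'shot': 1}
top {'image': (384, 512, 3), 'vfov': 47.81, 'cx': 252.527, 'cy': 187.884, 'extrinsics': [[-0.012, -1.0, 0.007, 14.712], [0.99, -0.011, 0.142, -566.364], [-0.142, 0.009, 0.99, -1394.983], [0.0, 0.0, 0.0, 1.0]], 'shot': 2}
wrist {'image': (384, 512, 3), 'vfov': 68.49, 'cx': 250.914, 'cy': 187.066, 'tool_from_camera': [[1.0, 0.001, 0.0, -0.274], [-0.0, 0.298, -0.955, -141.768], [-0.001, 0.955, 0.298, 75.908], [0.0, 0.0, 0.0, 1.0]], 'shot': 3}
```

View pics/top0.png

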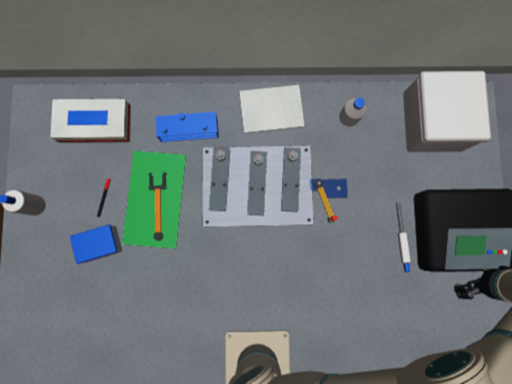

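View pics/scene0.png

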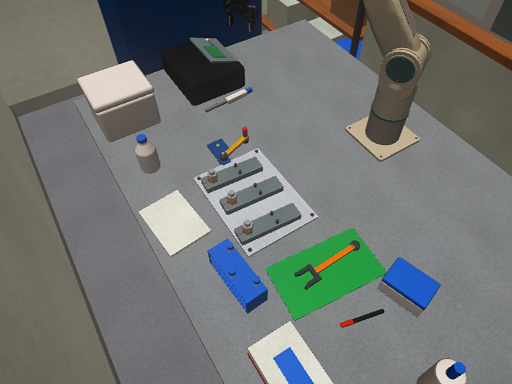

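```bash
cat > h.py <<'E'
from cell import ctrl
import cv2, numpy as np
from scipy.spatial.transform import Rotation as Rn
def save(p,name): cv2.imwrite(f"pics/{name}.png",cv2.cvtColor(p["image"],cv2.COLOR_RGB2BGR))
def Rt(s): return Rn.from_euler('xyz',s["tool_rot"]).as_matrix()
def ext(p,s=None):
    if "extrinsics" in p: return np.array(p["extrinsics"])
    T=np.eye(4);T[:3,:3]=Rt(s);T[:3,3]=s["eef_pos"]
    return np.linalg.inv(T@np.array(p["tool_from_camera"]))
def proj(p,X,s=None):
    E=ext(p,s);X=np.atleast_2d(X);c=X@E[:3,:3].T+E[:3,3]
    f=p["image"].shape[0]/2/np.tan(np.radians(p["vfov"])/2)
    return np.c_[p["cx"]+f*c[:,0]/-c[:,2], p["cy"]-f*c[:,1]/-c[:,2]]
def unproj(p,uv,z,s=None):
    E=ext(p,s);uv=np.atleast_2d(uv)
    f=p["image"].shape[0]/2/np.tan(np.radians(p["vfov"])/2)
    d=np.c_[(uv[:,0]-p["cx"])/f,-(uv[:,1]-p["cy"])/f,-np.ones(len(uv))]@E[:3,:3]
    o=-E[:3,:3].T@E[:3,3]
    return o+d*((z-o[2])/d[:,2])[:,None]
def totool(target,s=None):
    s=s or ctrl.read_state()
    return Rt(s).T@(np.array(target)-s["eef_pos"])/10
E
python3 - <<'E'
from h import *
p=ctrl.get_image("top"); q=ctrl.get_image("scene")
for n in ["plate","leg_post","mat","spanner","spanner_grip","block1","block2","block3","jam1_top","jam2_top","jam3_top","tube_rack","tip_box","pipette","marker_pen"]:
  for pic,l in((p,'top'),(q,'scene')):
    print(n,l,[(np.round(d["location"]).tolist(),round(d["confidence"],2)) for d in ctrl.mark_of(pic,n)][:4])
E
```

```text
plate top [([579.0, -4.0, -0.0], 0.79)]
plate scene [([576.0, -2.0, -1.0], 0.74), ([667.0, -127.0, 10.0], 0.66), ([598.0, 328.0, 3.0], 0.3)]
leg_post top [([464.0, -255.0, 57.0], 0.72)]
leg_post scene [([467.0, -258.0, 57.0], 0.62), ([669.0, 113.0, 71.0], 0.4)]
mat top [([537.0, 341.0, 3.0], 0.87)]
mat scene [([539.0, 343.0, 2.0], 0.67)]
spanner top [([602.0, 330.0, 4.0], 0.9)]
spanner scene [([601.0, 327.0, 2.0], 0.81)]
spanner_grip top [([475.0, 329.0, 12.0], 0.76), ([674.0, 117.0, 65.0], 0.39)]
spanner_grip scene [([482.0, 326.0, 9.0], 0.63), ([540.0, 340.0, 0.0], 0.59)]
block1 top [([674.0, 117.0, 13.0], 0.84), ([668.0, -124.0, 14.0], 0.77), ([657.0, -3.0, 11.0], 0.65)]
block1 scene [([669.0, -125.0, 10.0], 0.89), ([679.0, 116.0, 12.0], 0.87), ([657.0, -14.0, 10.0], 0.8), ([481.0, 328.0, 12.0], 0.39)]
block2 top [([674.0, 117.0, 13.0], 0.84), ([668.0, -124.0, 14.0], 0.77), ([657.0, -3.0, 11.0], 0.65)]
block2 scene [([669.0, -125.0, 10.0], 0.89), ([679.0, 116.0, 12.0], 0.87), ([657.0, -14.0, 10.0], 0.8), ([481.0, 328.0, 12.0], 0.39)]
block3 top [([674.0, 117.0, 13.0], 0.84), ([668
[... 174 characters left out ...]
 12.0], 0.39)]
jam1_top top [([668.0, -125.0, 75.0], 0.41)]
jam1_top scene [([673.0, -124.0, 69.0], 0.4)]
jam2_top top [([653.0, -9.0, 71.0], 0.53)]
jam2_top scene [([660.0, -10.0, 73.0], 0.62)]
jam3_top top [([675.0, 116.0, 69.0], 0.59)]
jam3_top scene [([672.0, 113.0, 72.0], 0.65), ([603.0, 329.0, 4.0], 0.26)]
tube_rack top [([780.0, 225.0, -1.0], 0.56)]
tube_rack scene [([779.0, 226.0, 0.0], 0.84)]
tip_box top [([389.0, 520.0, -1.0], 0.93)]
tip_box scene [([389.0, 518.0, 1.0], 0.8), ([660.0, -14.0, 12.0], 0.56)]
pipette top [([398.0, -486.0, 1.0], 0.83)]
pipette scene [([395.0, -489.0, 3.0], 0.85)]
marker_pen top [([543.0, 514.0, 6.0], 0.71)]
marker_pen scene [([543.0, 512.0, 2.0], 0.51)]
```

```bash
python3 - <<'E'
from h import *
print(totool([465,-256,250]), totool([465,-256,280]))
p=ctrl.get_image("wrist"); print(p['shot'])
E
```

```text
[-22.1956792   -1.86591395  31.38566862] [-22.19569968  -4.86591395  31.3858625 ]
6
```

apply_moves:
  motion:
    - [0,-5,0,0,8.5]
    - [-3,-5,4,0,8.5]
    - [-6.5,-5,9,0,8.5]
    - [-10,-4.5,14,0,8.5]
    - [-13.5,-4,19,0,8.5]
    - [-17,-3,24,0,8.5]
    - [-20,-2,28.5,0,6]
    - [-22.2,-2,31.4,0.04,5]
    - [-22.2,-2,31.4,0.04,5]
    - [-22.2,-2,31.4,0.04,5]

```text
clock: 3.05
eef_pos: [464.8, -256.7, 251.5]
tool_rot: [-1.571, -0.001, -1.176]
force: [-0.3, 0.3, -0.5]
width: 50.0
```

```bash
python3 - <<'E'
from h import *
s=ctrl.read_state(); p=ctrl.get_image("wrist"); save(p,"w1"); t=ctrl.get_image("top"); save(t,"t1")
print(s["clock"],s["eef_pos"],s["tool_rot"],s["width"],s["qpos"])
for pic in(p,t):
  for n in["leg_post","plate"]: print(n,[(np.round(d["location"],1).tolist(),round(d["confidence"],2)) for d in ctrl.mark_of(pic,n)][:3])
E
```

```text
3.05 [ 464.8064941  -256.67308731  251.46470857] [-1.57121604e+00 -7.63295122e-04 -1.17624763e+00] 49.963346457763116 [ 0.44539487  0.43309196  0.0082455   1.82478476 -0.00341636  0.88343741
 -0.7212019 ]
leg_post [([461.8, -255.5, 54.2], 0.74)]
plate []
leg_post [([462.0, -251.3, 53.8], 0.52)]
plate [([579.0, -4.5, 3.4], 0.96)]
```

View pics/w1.png

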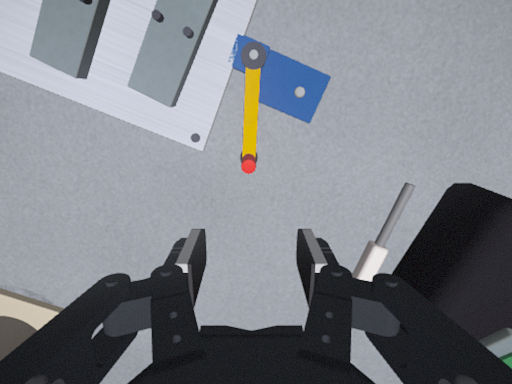

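```bash
python3 - <<'E'
from h import *
s=ctrl.read_state(); p=ctrl.get_image("wrist")
for z,uv in((70,[249,166]),(22,[254,55])): print(unproj(p,uv,z,s))
# plate hole and edges
print(unproj(p,[[206,151]],12,s))
print(proj(p,[[465,-256,70]],s))
E
```

```text
[[ 464.51211995 -254.16877995   70.        ]]
[[ 582.78135263 -211.7138461    22.        ]]
[[ 448.88595141 -196.92348932   12.        ]]
[[250.60187914 166.20727757]]
```

```bash
python3 - <<'E'
from h import *
print(totool([464.5,-254.5,150]),totool([464.5,-254.5,42]))
E
```

```text
[-0.20705653 10.13598     0.05652393] [-0.20888049 20.93597985  0.05658144]
```

apply_moves:
  motion:
    - [-0.2,5,0,0.05,5]
    - [-0.2,10,0.1,0.05,5]
    - [-0.2,15,0.1,0.05,5]
    - [-0.2,19,0.1,0.05,5]
    - [-0.2,21,0.1,0.05,5]
    - [-0.2,21,0.1,0.05,2.6]
    - [-0.2,21,0.1,0.05,2.4]
    - [-0.2,21,0.1,0.05,2.4]

```text
clock: 4.4
eef_pos: [466.1, -254.2, 42.5]
tool_rot: [-1.569, -0.002, -1.226]
force: [0.5, 0.3, 0.3]
width: 24.1
```

```bash
python3 - <<'E'
from h import *
s=ctrl.read_state(); p=ctrl.get_image("wrist"); save(p,"w2")
print(s["eef_pos"],s["tool_rot"],s["width"],s["force"])
H=np.array([583,-211.]);R0=Rt(s);y0=s["tool_rot"][2]
P0=np.array([464.5,-254.5]);r=np.linalg.norm(P0-H);a0=np.arctan2(*(H-P0)[::-1]);print(r,a0)
for k,a in enumerate(np.linspace(a0,1.60,15)[1:]):
  t=np.array([*(H+125*np.array([-np.cos(a),-np.sin(a)])),s["eef_pos"][2]])
  print(k,np.round(totool(t,s),1), round(-(a-a0),2))
E
```

```text
[ 466.05679764 -254.1731201    42.51423513] [-1.56917175 -0.00165838 -1.22619764] 24.109539991331157 [0.53971382 0.33060926 0.32935679]
126.23192939981548 0.3518166794456865
0 [1.1 0.  0. ] -0.09
1 [2.2 0.  0.2] -0.18
2 [3.3 0.  0.4] -0.27
3 [4.3 0.  0.8] -0.36
4 [5.4 0.  1.2] -0.45
5 [6.3 0.  1.8] -0.53
6 [7.3 0.  2.4] -0.62
7 [8.1 0.  3.1] -0.71
8 [8.9 0.  3.8] -0.8
9 [9.7 0.  4.7] -0.89
10 [10.3  0.   5.6] -0.98
11 [10.9  0.   6.5] -1.07
12 [11.4  0.   7.5] -1.16
13 [11.8  0.   8.6] -1.25
```

View pics/w2.png

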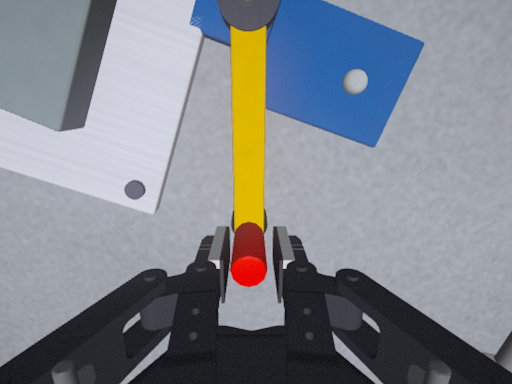

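apply_moves:
  motion:
    - [1.1,0,0,-0.09,2.4]
    - [2.2,0,0.2,-0.18,2.4]
    - [3.3,0,0.4,-0.27,2.4]
    - [4.3,0,0.8,-0.36,2.4]
    - [5.4,0,1.2,-0.45,2.4]
    - [6.3,0,1.8,-0.53,2.4]
    - [7.3,0,2.4,-0.62,2.4]
    - [8.1,0,3.1,-0.71,2.4]
    - [8.9,0,3.8,-0.8,2.4]
    - [9.7,0,4.7,-0.89,2.4]
    - [10.3,0,5.6,-0.98,2.4]
    - [10.9,0,6.5,-1.07,2.4]
    - [11.4,0,7.5,-1.16,2.4]
    - [11.8,0,8.6,-1.25,2.4]
    - [11.9,0,8.9,-1.25,2.4]
    - [11.9,0,9.1,-1.25,2.4]
    - [11.9,0,9.1,-1.25,2.4]

```text
clock: 6.58
eef_pos: [585.8, -336.2, 41.5]
tool_rot: [-1.572, 0.01, 0.022]
force: [-9.7, -0.1, 5.7]
width: 24.0
```

```bash
python3 - <<'E'
from h import *
s=ctrl.read_state(); p=ctrl.get_image("wrist"); save(p,"w3")
print(s["eef_pos"],s["tool_rot"],s["width"],s["force"])
E
```

```text
[ 585.78987113 -336.20080612   41.50810326] [-1.57154878  0.01000073  0.02177666] 24.04084848335009 [-9.72455545 -0.09059252  5.72641055]
```

View pics/w3.png

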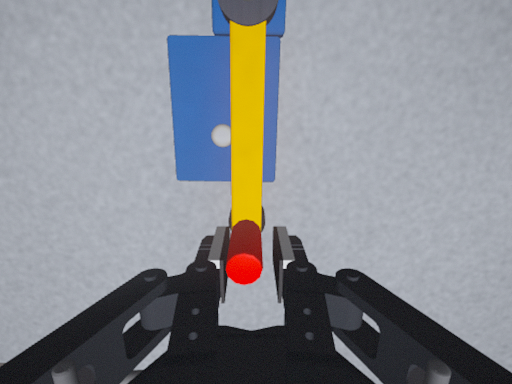

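apply_moves:
  motion:
    - [0.3,0,0,0,2.4]
    - [0.6,0,0,0,2.4]
    - [0.8,0,0,0,2.4]
    - [0.8,0,0,0,2.4]

```text
clock: 7.12
eef_pos: [585.9, -336.3, 41.1]
tool_rot: [-1.57, 0.026, 0.02]
force: [-24.5, 2.6, 17.4]
width: 23.9
```

```bash
python3 - <<'E'
from h import *
s=ctrl.read_state(); p=ctrl.get_image("wrist"); save(p,"w4")
print(s["eef_pos"],s["tool_rot"],s["width"],s["force"])
E
```

```text
[ 585.91186236 -336.25709332   41.05932568] [-1.5700604   0.02567203  0.02013718] 23.855608204822634 [-24.51435526   2.61293189  17.35629161]
```

View pics/w4.png

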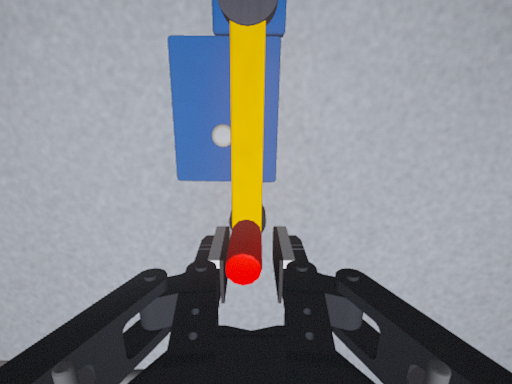

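apply_moves:
  motion:
    - [-0.3,0,0,0,2.8]
    - [-0.3,0,0,0,3.2]
    - [-0.3,-5,0,0,4]
    - [-0.3,-10,0,0,8.5]
    - [-0.3,-15,4,0,8.5]
    - [-1,-20,9,0,8.5]
    - [-2,-23,13,0,8.5]
    - [-2,-23,18,0,8.5]
    - [-2,-23,21,0,8.5]
    - [-2,-23,21,0,8.5]

```text
clock: 8.43
eef_pos: [574.3, -122.0, 272.6]
tool_rot: [-1.57, -0.002, 0.029]
force: [1.3, -1.0, 0.3]
width: 85.1
```

```bash
python3 - <<'E'
from h import *
s=ctrl.read_state(); p=ctrl.get_image("wrist"); save(p,"w5"); t=ctrl.get_image("top"); save(t,"t5")
print(s["eef_pos"],s["tool_rot"],s["width"],s["force"])
for n in["jam1_top","jam2_top","block1","leg_post"]:
  for pic in(p,t): print(n,[(np.round(d["location"],1).tolist(),round(d["confidence"],2)) for d in ctrl.mark_of(pic,n)][:4])
E
```

```text
[ 574.25318315 -121.97109586  272.59039724] [-1.57026059 -0.00174873  0.02876267] 85.06431612044418 [ 1.29722661 -1.0374154   0.32847237]
jam1_top [([670.3, -127.4, 68.3], 0.58)]
jam1_top [([670.2, -126.2, 74.4], 0.41)]
jam2_top [([655.9, -7.9, 71.3], 0.61)]
jam2_top [([654.3, -7.5, 67.9], 0.49)]
block1 [([669.7, -122.5, 9.1], 0.7), ([658.7, -13.8, 11.2], 0.67)]
block1 [([670.3, 117.1, 13.8], 0.95), ([660.8, -6.4, 12.5], 0.79), ([670.2, -123.5, 14.6], 0.59)]
leg_post [([584.0, -338.5, 55.8], 0.7)]
leg_post [([581.3, -338.3, 52.6], 0.57)]
```

View pics/w5.png

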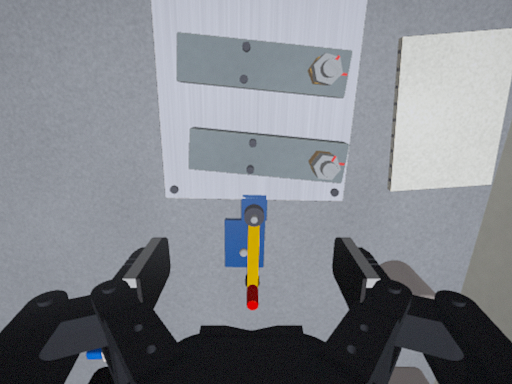

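```bash
python3 - <<'E'
import cv2
im=cv2.imread("pics/w5.png"); c=im[10:210,160:370]
cv2.imwrite("pics/w5z.png",cv2.resize(c,None,fx=3.8,fy=2.95*1,interpolation=cv2.INTER_CUBIC) if 0 else cv2.resize(c,None,fx=3,fy=3,interpolation=cv2.INTER_CUBIC))
E
```

```text
(no output)
```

View pics/w5z.png

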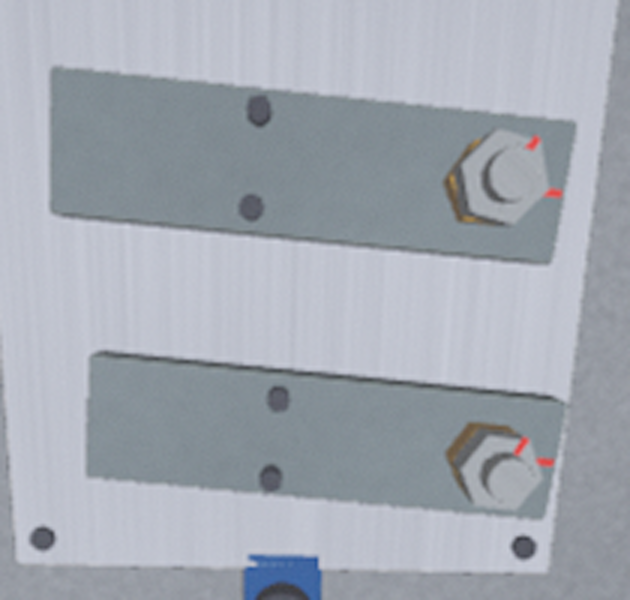

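```bash
cat >> h.py <<'E'
def fitblock(p,s,corn,screw,pins,zt=37):
    # corners order: (-180,+28),(35,28),(35,-28),(-180,-28); pins +y,-y
    m=np.array([[-180,28],[35,28],[35,-28],[-180,-28],[0,0],[-95,18],[-95,-18]],float)
    w=np.vstack([unproj(p,corn,zt,s)[:,:2],unproj(p,[screw],zt+49,s)[:,:2],unproj(p,pins,zt+14,s)[:,:2]])
    mc,wc=m.mean(0),w.mean(0); A=(m-mc);B=(w-wc)
    th=np.arctan2((A[:,0]*B[:,1]-A[:,1]*B[:,0]).sum(),(A*B).sum())
    R=np.array([[np.cos(th),-np.sin(th)],[np.sin(th),np.cos(th)]])
    t=wc-R@mc; res=w-(m@R.T+t)
    return t,th,np.round(res,1)
E
python3 - <<'E'
from h import *
s=ctrl.read_state(); p=ctrl.get_image("wrist")
Z=lambda L:(np.array(L,float)/3+[160,10]-0.33)
for c,sc,pn in (([(51,67),(576,122),(548,263),(52,212)],(516,172),[(259,107),(252,205)]),([(92,356),(563,403),(545,517),(86,476)],(510,476),[(278,395),(270,475)])):
  t,th,r=fitblock(p,s,Z(c),Z([sc])[0],Z(pn)); print(t,th);print(r)
print(unproj(p,Z([(549,572),(16,563)]),12,s))
E
```

```text
[657.956392   -15.19255707] -0.07296410328920376
[[ 1.3 -1.2]
 [-2.1 -0.8]
 [-2.9  0.6]
 [ 2.7  0.6]
 [-0.2  0.2]
 [ 0.4  0.1]
 [ 0.8  0.5]]
[ 668.03144986 -127.09564439] -0.07265619684789286
[[ 2.8 -2. ]
 [-3.3 -2.3]
 [-1.1  0.7]
 [ 1.8 -0.1]
 [-0.7  0.8]
 [ 0.3  1. ]
 [ 0.2  1.8]]
[[ 713.75530114 -192.69956933   12.        ]
 [ 445.62022008 -193.84409557   12.        ]]
```

```bash
python3 - <<'E'
from h import *
t=ctrl.get_image("top"); s=ctrl.read_state(); p=ctrl.get_image("wrist")
for X in ([658,-15,86],[658,-8,86],[668,-127,86]): print(X,proj(t,X),proj(p,X,s))
c=t["image"][135:235,190:360]; 
cv2.imwrite("pics/t5z.png",cv2.cvtColor(cv2.resize(c,None,fx=4.5,fy=4.5,interpolation=cv2.INTER_CUBIC),cv2.COLOR_RGB2BGR))
E
```

```text
[658, -15, 86] [[259.50565334 157.85186035]] [[331.89406258  67.42036805]]
[658, -8, 86] [[257.3455269 157.8733848]] [[332.60481339  60.31735879]]
[668, -127, 86] [[293.96314885 154.48870102]] [[330.10341009 169.25896162]]
```

View pics/t5z.png

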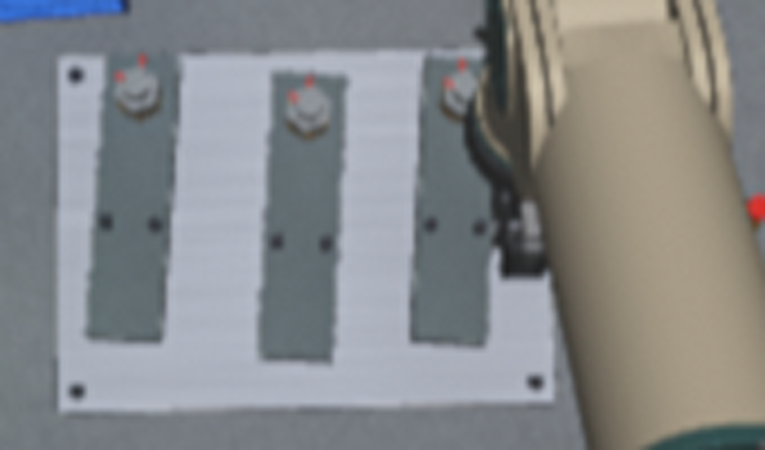

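apply_moves:
  motion:
    - [0,0,5,0,8.5]
    - [0,0,10,0,8.5]
    - [0.5,0,13,0.03,8.5]
    - [0.5,0,13,0.03,8.5]
    - [0.5,0,13,0.03,8.5]

```text
clock: 9.7
eef_pos: [576.0, 3.6, 271.2]
tool_rot: [-1.572, 0.0, -0.007]
force: [-0.4, 0.3, 0.8]
width: 85.4
```

```bash
python3 - <<'E'
from h import *
s=ctrl.read_state(); p=ctrl.get_image("wrist"); save(p,"w6")
print(s["eef_pos"],s["tool_rot"],s["width"],s["force"])
for n in["jam1_top","jam2_top","jam3_top","block1","plate"]:
  for pic in(p,): print(n,[(np.round(d["location"],1).tolist(),round(d["confidence"],2)) for d in ctrl.mark_of(pic,n)][:4])
c=p["image"][10:210,140:370]
cv2.imwrite("pics/w6z.png",cv2.cvtColor(cv2.resize(c,None,fx=3,fy=3,interpolation=cv2.INTER_CUBIC),cv2.COLOR_RGB2BGR))
E
```

```text
[575.95619303   3.64414956 271.21219301] [-1.57192666e+00  2.26127703e-04 -6.63839405e-03] 85.4476692418843 [-0.39175853  0.27104011  0.7702757 ]
jam1_top [([670.3, -125.3, 68.8], 0.73)]
jam2_top [([656.6, -7.3, 72.8], 0.65)]
jam3_top [([672.9, 112.8, 71.7], 0.88)]
block1 [([672.5, 117.1, 16.3], 0.98), ([659.3, -13.8, 11.8], 0.66), ([668.5, -123.1, 13.9], 0.6)]
plate [([671.3, -122.1, 10.4], 0.74)]
```

View pics/w6z.png

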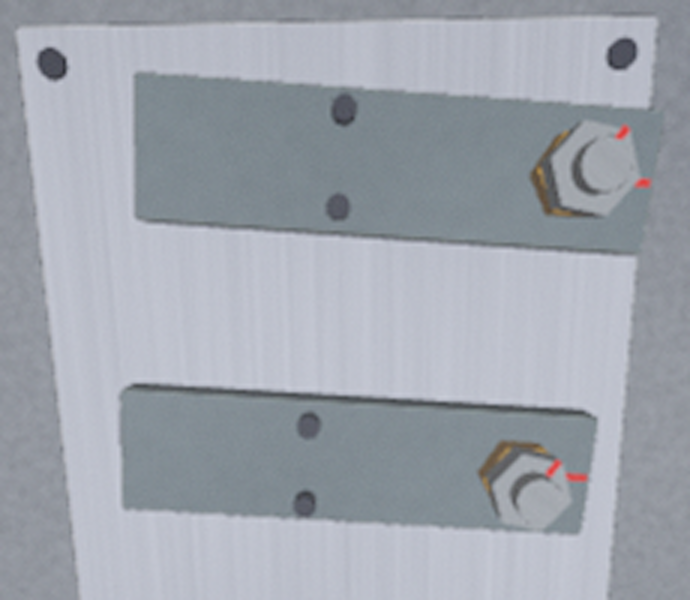

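```bash
python3 - <<'E'
from h import *
s=ctrl.read_state(); p=ctrl.get_image("wrist")
Z=lambda L:(np.array(L,float)/3+[140,10]-0.33)
for c,sc,pn in (([(135,72),(658,110),(636,254),(135,218)],(607,165),[(344,108),(338,206)]),([(122,387),(597,417),(582,533),(122,510)],(541,499),[(308,423),(305,502)])):
  t,th,r=fitblock(p,s,Z(c),Z([sc])[0],Z(pn)); print(t,th);print(r)
print(unproj(p,Z([(17,28),(656,17)]),12,s))
print(totool([480,250,250],s))
E
```

```text
[673.34051044 114.50636875] -0.07476144278352842
[[ 1.8 -0.7]
 [-3.1 -0.1]
 [-2.4  0.7]
 [ 1.7  0.6]
 [ 0.5 -0.2]
 [ 0.7 -0.3]
 [ 0.8  0.1]]
[658.27867415  -8.80073926] -0.06676989474133592
[[ 1.6 -0.5]
 [-1.9 -1.2]
 [-0.6  0.4]
 [ 0.7 -1.1]
 [ 0.  -0. ]
 [-0.2  0.9]
 [ 0.3  1.6]]
[[444.35453274 177.06999142  12.        ]
 [711.40608459 178.86099543  12.        ]]
[-9.77876653  2.12170041 24.5440679 ]
```

```bash
python3 - <<'E'
from h import *
s=ctrl.read_state(); print(s["eef_pos"],s["tool_rot"]); p=ctrl.get_image("wrist")
def run(s,off,L):
  Z=lambda L:(np.array(L,float)/3+off-0.33)
  for c,sc,pn in L:
    t,th,r=fitblock(p,s,Z(c),Z([sc])[0],Z(pn)); print(t,th,r[4:].tolist())
s6=dict(eef_pos=np.array([575.956,3.644,271.212]),tool_rot=[-1.57192666e+00,2.26127703e-04,-6.63839405e-03])
run(s6,[140,10],(([(135,72),(658,110),(636,254),(135,218)],(607,165),[(344,108),(338,206)]),([(122,387),(597,417),(582,533),(122,510)],(541,499),[(308,423),(305,502)])))
s5=dict(eef_pos=np.array([574.253,-121.97,272.59]),tool_rot=[-1.57026059,-0.00174873,0.02876267])
run(s5,[160,10],(([(51,67),(576,122),(548,263),(52,212)],(516,172),[(259,107),(252,205)]),([(92,356),(563,403),(545,517),(86,476)],(510,476),[(278,395),(270,475)])))
E
```

```text
[575.96448583   4.02879481 271.31877757] [-1.57095320e+00 -2.62755877e-06 -7.22083175e-03]
[673.21373621 114.18024093] -0.07385722471192104 [[0.5, -0.2], [0.7, -0.3], [0.8, 0.1]]
[658.26966339  -9.11098574] -0.0658435137945705 [[0.0, 0.0], [-0.2, 0.9], [0.3, 1.6]]
[658.06770038 -10.51212146] -0.06697623315554965 [[0.0, 0.2], [0.2, 0.2], [0.6, 0.4]]
[ 668.83074628 -122.84972382] -0.06725583894512319 [[-0.5, 0.8], [0.1, 1.1], [0.1, 1.7]]
```

```bash
python3 - <<'E'
from h import *
s=ctrl.read_state(); print(totool([420,328,250],s))
E
```

```text
[-15.81646976   2.12719279  32.2669168 ]
```

apply_moves:
  motion:
    - [-2,0,4,0.17,8.5]
    - [-4,0.5,8,0.34,8.5]
    - [-6,1,12,0.51,8.5]
    - [-8,1.5,16,0.68,8.5]
    - [-10,2,20,0.85,8.5]
    - [-12,2,24,1.02,8.5]
    - [-14,2,28,1.2,8.5]
    - [-15.5,2,32,1.37,8.5]
    - [-15.5,2,32.4,1.56,8.5]
    - [-15.5,2,32.4,1.56,8.5]
    - [-15.5,2,32.4,1.56,8.5]

```text
clock: 11.48
eef_pos: [423.3, 328.9, 251.3]
tool_rot: [-1.571, -0.0, -1.564]
force: [-1.1, -0.5, -0.8]
width: 85.1
```

```bash
python3 - <<'E'
from h import *
s=ctrl.read_state(); p=ctrl.get_image("wrist"); save(p,"w7")
print(s["eef_pos"],s["tool_rot"],s["width"],s["force"],s["qpos"])
np.save("s7.npy",np.r_[s["eef_pos"],s["tool_rot"]])
for n in["spanner","spanner_grip","mat"]:
  for pic in(p,): print(n,[(np.round(d["location"],1).tolist(),round(d["confidence"],2)) for d in ctrl.mark_of(pic,n)][:4])
E
```

```text
[423.25258709 328.94734949 251.31173245] [-1.57069245e+00 -4.97461201e-04 -1.56410027e+00] 85.12180271904275 [-1.08097401 -0.50300203 -0.79283098] [-0.64319972  0.44213621 -0.10114403  1.80919356  0.05604493  0.89326245
 -2.33394141]
spanner []
spanner_grip [([475.3, 328.7, 8.9], 0.75)]
mat [([537.4, 343.0, 1.4], 0.62)]
```

View pics/w7.png

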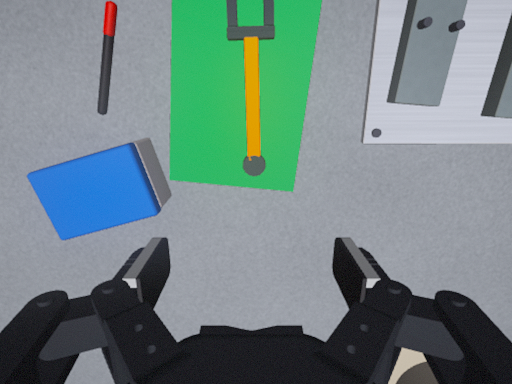

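```bash
python3 - <<'E'
from h import *
a=np.load("s7.npy"); s=dict(eef_pos=a[:3],tool_rot=a[3:]); p=ctrl.get_image("wrist")
w=unproj(p,[[251.3,40],[254,165],[251,25]],16,s);print(w)
d=w[0]-w[1];th=np.arctan2(d[1],d[0]);print(th,np.linalg.norm(d))
print(unproj(p,[[170,179],[293,191],[171,0],[321,0]],4,s)[:,:2])
E
```

```text
[[566.96562523 329.35661967  16.        ]
 [413.01499973 324.70917448  16.        ]
 [583.01347214 329.8125624   16.        ]]
0.030178729015706056 154.02075780785665
[[389.09900405 444.65551167]
 [372.00289426 267.5874004 ]
 [611.6987757  425.74173817]
 [612.77920411 246.1461513 ]]
```

```bash
python3 - <<'E'
from h import *
s=ctrl.read_state(); print(s["eef_pos"],totool([478,326.7,100],s),totool([478,326.7,6],s))
E
```

```text
[423.26367698 329.0865095  251.34765419] [ 0.26191867 15.13473413  5.47265479] [ 0.26137175 24.53473412  5.47273475]
```

apply_moves:
  motion:
    - [0.3,5,3,-0.02,6]
    - [0.3,10,5.5,-0.02,5]
    - [0.3,15,5.5,-0.02,4.5]
    - [0.3,20,5.5,-0.02,4.5]
    - [0.3,23,5.5,-0.02,4.5]
    - [0.3,24.5,5.5,-0.02,4.5]
    - [0.3,24.5,5.5,-0.02,4.5]

```text
clock: 12.6
eef_pos: [477.8, 326.7, 5.9]
tool_rot: [-1.572, -0.001, -1.546]
force: [0.8, 0.3, -0.6]
width: 45.2
```

```bash
python3 - <<'E'
from h import *
s=ctrl.read_state(); p=ctrl.get_image("wrist"); save(p,"w8")
print(s["eef_pos"],s["tool_rot"],s["width"],s["force"])
E
```

```text
[477.77561705 326.69290905   5.86110944] [-1.57175695e+00 -5.88210000e-04 -1.54609098e+00] 45.2158697115801 [ 0.77384612  0.32220603 -0.57102191]
```

View pics/w8.png

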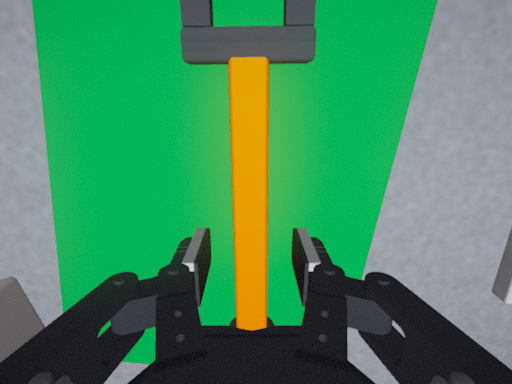

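apply_moves:
  motion:
    - [0,0,0,0,0]
    - [0,0,0,0,0]
    - [0,0,0,0,0]
    - [0,0,0,0,0]
    - [0,0,0,0,0]
    - [0,-2,0,0,0]
    - [0,-6,0,0,0]
    - [0,-10,0,0,0]
    - [0,-13,0,0,0]
    - [0,-13,0,0,0]

```text
clock: 13.9
eef_pos: [479.5, 328.1, 139.8]
tool_rot: [-1.566, 0.004, -1.546]
force: [-0.6, -0.5, -2.2]
width: 16.1
```

```bash
python3 - <<'E'
from h import *
s=ctrl.read_state(); p=ctrl.get_image("wrist"); save(p,"w9")
print(s["eef_pos"],s["tool_rot"],s["width"],s["force"],s["torque"])
E
```

```text
[479.49528871 328.07446567 139.7821909 ] [-1.56557752  0.00362422 -1.54623295] 16.056909501308663 [-0.59577256 -0.52911268 -2.23284743] [0.02731699 0.0124316  0.0226798 ]
```

View pics/w9.png

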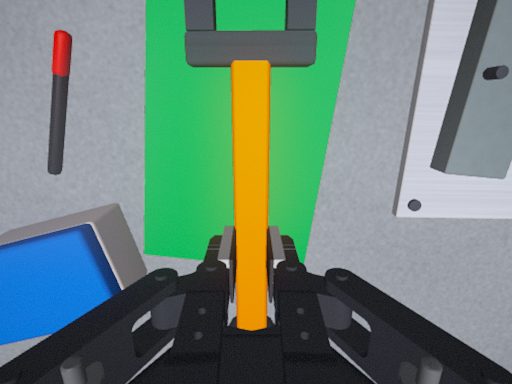

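```bash
python3 - <<'E'
from h import *
s=ctrl.read_state(); p=ctrl.get_image("wrist")
z=s["eef_pos"][2]+10.1
a=unproj(p,[[233,75],[270,75],[236.5,300],[267,300],[186,62],[316,62],[252.0,329],[201,20],[300,20]],z,s)
loc=(a-s["eef_pos"])@Rt(s)
print(np.round(loc,1))
E
```

```text
[[ -8.   -9.9  85.8]
 [  8.2  -9.9  85.8]
 [ -8.3 -10.2 -31.4]
 [  8.7 -10.2 -31.4]
 [-28.1  -9.8  91. ]
 [ 27.9  -9.9  91. ]
 [  0.4 -10.2 -51.4]
 [-20.8  -9.8 107. ]
 [ 20.2  -9.9 107. ]]
```

```bash
python3 - <<'E'
from h import *
s=ctrl.read_state(); print(totool([500.7,127,100],s))
E
```

```text
[20.01468451  3.66029715  1.81791545]
```

apply_moves:
  motion:
    - [3,0,0,0,0]
    - [8,0,0.5,0.03,0]
    - [13,0,1,0.06,0]
    - [18,1.5,1.8,0.1,0]
    - [20,3,1.8,0.1,0]
    - [20,3.7,1.8,0.1,0]
    - [20,3.7,1.8,0.1,0]
    - [20,3.7,1.8,0.1,0]

```text
clock: 15.0
eef_pos: [500.9, 129.4, 99.4]
tool_rot: [-1.571, 0.001, -1.643]
force: [0.8, -0.2, -2.0]
width: 16.1
```

```bash
python3 - <<'E'
from h import *
s=ctrl.read_state(); p=ctrl.get_image("wrist"); save(p,"w10")
print(s["eef_pos"],s["tool_rot"],s["width"],s["force"],s["torque"])
np.save("s10.npy",np.r_[s["eef_pos"],s["tool_rot"]])
E
```

```text
[500.88261008 129.38301765  99.44851253] [-1.57054281e+00  1.04268256e-03 -1.64341989e+00] 16.057231614758855 [ 0.84464111 -0.23627143 -2.03138116] [-5.72836372e-05  3.87999644e-02  4.64761592e-02]
```

View pics/w10.png

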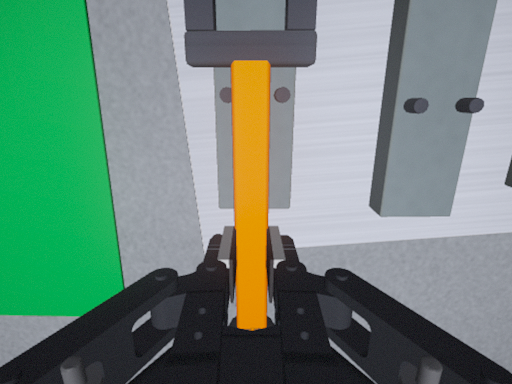

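```bash
python3 - <<'E'
from h import *
a=np.load("s10.npy"); s=dict(eef_pos=a[:3],tool_rot=a[3:]); p=ctrl.get_image("wrist")
R=Rt(s)
for z,uv in((51,[[228,94.5],[283,94.5]]),(37,[[218.5,209],[290.5,209],[215.5,70],[295.5,70]])):
  w=unproj(p,uv,z,s); print(np.round(w,1).tolist(), np.round((w-s["eef_pos"])@R,1).tolist())
E
```

```text
[[580.4, 138.5, 51.0], [577.8, 103.3, 51.0]] [[-14.8, 48.5, 78.6], [20.5, 48.4, 78.6]]
[[497.0, 155.2, 37.0], [492.9, 99.4, 37.0], [596.8, 146.4, 37.0], [592.9, 92.8, 37.0]] [[-25.4, 62.5, -5.8], [30.6, 62.4, -5.8], [-23.9, 62.5, 94.4], [29.9, 62.4, 94.4]]
```

```bash
python3 - <<'E'
from h import *
a=np.load("s10.npy"); t=a[:3]+Rn.from_euler('xyz',a[3:]).as_matrix()@[2.85,0,0]
s=ctrl.read_state(); print(s["eef_pos"],s["tool_rot"],t,totool(t))
E
```

```text
[501.05816949 128.93946307  99.69297422] [-1.57000717e+00  8.21421798e-04 -1.64395237e+00] [500.67581494 126.5405316   99.44554089] [ 0.24206641  0.02452824 -0.02061856]
```

apply_moves:
  motion:
    - [0.25,1,0,0,0]
    - [0.25,3,0,0,0]
    - [0.25,4,0,0,0]
    - [0.25,4,0,0,0]
    - [0.25,4,0,0,0]

```text
clock: 15.72
eef_pos: [501.0, 125.1, 59.6]
tool_rot: [-1.57, 0.0, -1.646]
force: [-0.8, 0.2, -3.1]
width: 15.7
```

```bash
cat > look.py <<'E'
import sys
from h import *
n=sys.argv[1]; s=ctrl.read_state(); p=ctrl.get_image("wrist"); save(p,n)
print(round(s["clock"],2),np.round(s["eef_pos"],1),np.round(s["tool_rot"],3),np.round(s["width"],1),np.round(s["force"],1),np.round(s["torque"],2),"q7",round(s["qpos"][6],2))
np.save(n+".npy",np.r_[s["eef_pos"],s["tool_rot"]])
E
cat > um.py <<'E'
# um.py shot  z u v [z u v...] : world & tool-frame
import sys
from h import *
a=np.load(sys.argv[1]+".npy"); s=dict(eef_pos=a[:3],tool_rot=a[3:]); p=ctrl.get_image("wrist")
v=np.array(sys.argv[2:],float).reshape(-1,3)
for z,u,w in v:
  X=unproj(p,[[u,w]],z,s)[0]; print(z,u,w,"world",np.round(X,1),"tool",np.round((X-s["eef_pos"])@Rt(s),1))
E
python3 look.py w11
```

```text
15.72 [501.  125.1  59.6] [-1.57   0.    -1.646] 15.7 [-0.8  0.2 -3.1] [-0.   -0.02  0.05] q7 -2.05
```

View pics/w11.png

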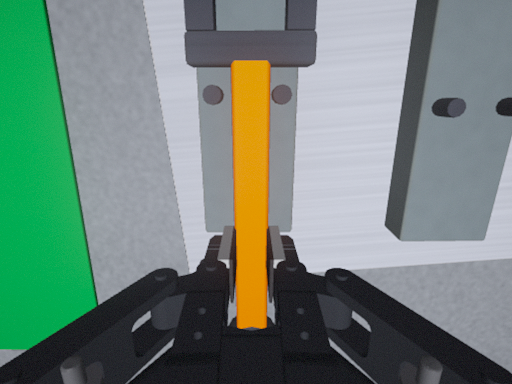

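```bash
python3 um.py w11 51 213 94 51 282 94 37 206 232 37 292 232 37 198 70 37 297.5 70; python3 -c "
from h import *
s=ctrl.read_state();print(s['eef_pos'])"
```

```text
51.0 213.0 94.0 world [580.5 138.5  51. ] tool [-19.3   8.7  78.2]
51.0 282.0 94.0 world [577.8 103.7  51. ] tool [15.6  8.7 78.2]
37.0 206.0 232.0 world [497.5 154.5  37. ] tool [-29.   22.6  -5.7]
37.0 292.0 232.0 world [493.3  99.4  37. ] tool [26.2 22.6 -5.8]
37.0 198.0 70.0 world [593.7 146.9  37. ] tool [-28.7  22.7  90.8]
37.0 297.5 70.0 world [589.6  93.3  37. ] tool [25.1 22.7 90.8]
[501.14904605 125.13639243  59.83434251]
```

apply_moves:
  motion:
    - [-0.17,0,0,0,0]
    - [-0.17,0.6,0,0,0]
    - [-0.17,1.2,0,0,0]
    - [-0.17,1.7,0,0,0]
    - [-0.17,2.0,0,0,0]
    - [-0.17,2.0,0,0,0]

```text
clock: 16.58
eef_pos: [500.6, 126.6, 40.9]
tool_rot: [-1.571, -0.0, -1.646]
force: [-5.1, -1.3, 18.4]
width: 16.0
```

```bash
python3 look.py w12
```

```text
16.57 [500.6 126.6  40.9] [-1.571 -0.    -1.646] 16.0 [-5.1 -1.3 18.4] [-0.21  0.9   0.02] q7 -2.06
```

View pics/w12.png

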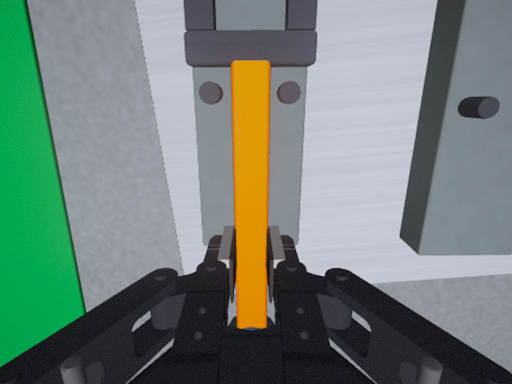

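apply_moves:
  motion:
    - [0,-0.15,0,0,0]
    - [0,-0.15,0.6,0,0]
    - [0,-0.15,1.2,0,0]
    - [0,-0.15,1.8,0,0]
    - [0,-0.15,2.2,0,0]
    - [0,-0.15,2.2,0,0]

```text
clock: 17.38
eef_pos: [521.8, 125.1, 41.0]
tool_rot: [-1.573, -0.001, -1.646]
force: [-3.4, 0.0, 6.7]
width: 16.3
```

```bash
python3 look.py w13
```

```text
17.38 [521.8 125.1  41. ] [-1.573e+00 -1.000e-03 -1.646e+00] 16.3 [-3.4  0.   6.7] [-0.    0.85  0.04] q7 -2.04
```

View pics/w13.png

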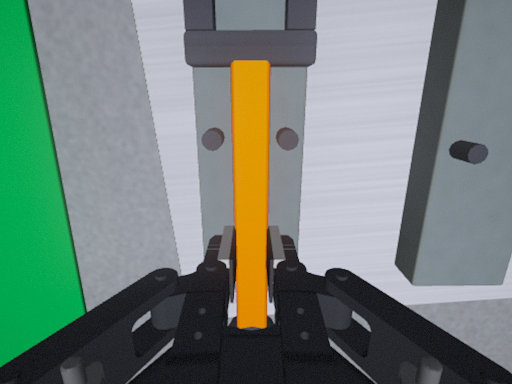

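apply_moves:
  motion:
    - [0,0,0.5,0,0]
    - [0,0,1.0,0,0]
    - [0,0,1.5,0,0]
    - [0,0,2.0,0,0]
    - [0,0,2.4,0,0]
    - [0,0,2.6,0,0]
    - [0,0,2.6,0,0]

```text
clock: 18.3
eef_pos: [547.3, 123.3, 41.0]
tool_rot: [-1.574, -0.001, -1.646]
force: [-4.6, 0.6, 8.1]
width: 16.3
```

```bash
python3 look.py w14; python3 - <<'E'
from h import *
t=ctrl.get_image("top"); save(t,"t14"); c=t["image"][135:235,190:360]
cv2.imwrite("pics/t14z.png",cv2.cvtColor(cv2.resize(c,None,fx=4.5,fy=4.5,interpolation=cv2.INTER_CUBIC),cv2.COLOR_RGB2BGR))
t=ctrl.get_image("scene"); c=t["image"][140:260,180:330]
cv2.imwrite("pics/s14z.png",cv2.cvtColor(cv2.resize(c,None,fx=4.5,fy=4.5,interpolation=cv2.INTER_CUBIC),cv2.COLOR_RGB2BGR))
E
```

```text
18.3 [547.3 123.3  41. ] [-1.574e+00 -1.000e-03 -1.646e+00] 16.3 [-4.6  0.6  8.1] [0.07 1.   0.05] q7 -2.03
```

View pics/w14.png

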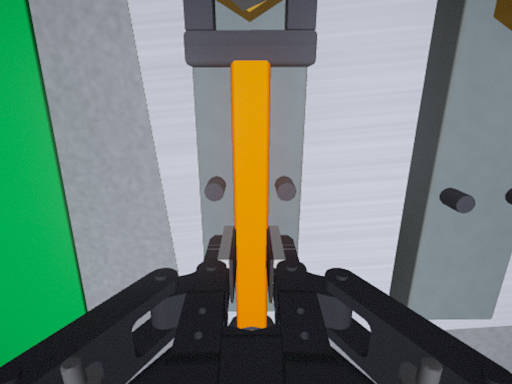

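View pics/s14z.png

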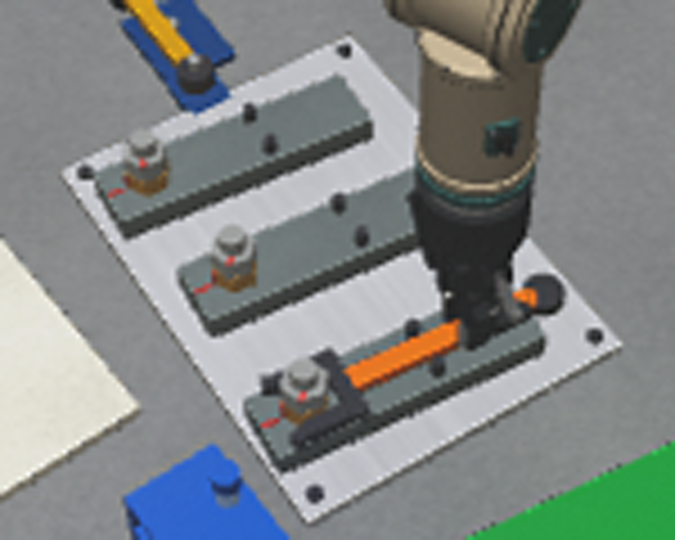

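```bash
python3 um.py w14 53 251 20 37 251 20 49 251 31 51 215 188 51 286 188
```

```text
53.0 251.0 20.0 world [653.5 115.4  53. ] tool [-1.000e-01 -1.230e+01  1.064e+02]
37.0 251.0 20.0 world [657.2 115.1  37. ] tool [-1.000e-01  3.700e+00  1.102e+02]
49.0 251.0 31.0 world [650.3 115.6  49. ] tool [-1.000e-01 -8.300e+00  1.032e+02]
51.0 215.0 188.0 world [582.8 138.4  51. ] tool [-17.7 -10.1  34.2]
51.0 286.0 188.0 world [580.2 103.8  51. ] tool [ 17.  -10.1  34.2]
```

apply_moves:
  motion:
    - [0,0,0,0,4]
    - [0,0,0,0,4.5]
    - [0,0,0,0,4.5]
    - [0,-4,0,0,4.5]
    - [0,-9,0,0,4.5]
    - [0,-13,2,-0.18,5]
    - [0,-13,6,-0.36,5]
    - [0,-13,10,-0.54,5]
    - [0,-13,12.6,-0.72,5]
    - [0,-13,12.6,-0.88,5]
    - [0,-13,12.6,-0.88,5]
    - [0,-13,12.6,-0.88,5]

```text
clock: 20.0
eef_pos: [674.0, 113.6, 170.7]
tool_rot: [-1.571, 0.0, -0.768]
force: [0.2, -1.1, 0.1]
width: 50.0
```

```bash
cat > z.py <<'E'
import cv2,sys
n,x0,y0,x1,y1=sys.argv[1],*map(int,sys.argv[2:6])
im=cv2.imread(f"pics/{n}.png")[y0:y1,x0:x1]; f=min(780/(x1-x0),590/(y1-y0)); f=int(f)
cv2.imwrite(f"pics/{n}z.png",cv2.resize(im,None,fx=f,fy=f,interpolation=cv2.INTER_CUBIC)); print("scale",f)
E
python3 look.py w15; python3 z.py w15 170 100 340 220
```

```text
20.0 [674.  113.6 170.7] [-1.571  0.    -0.768] 50.0 [ 0.2 -1.1  0.1] [ 0.01 -0.01  0.04] q7 -1.21
scale 4
```

View pics/w15.png

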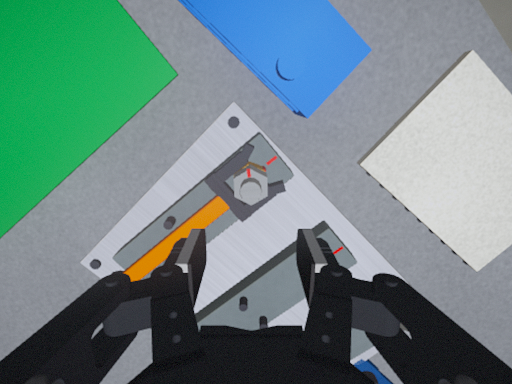

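View pics/w15z.png

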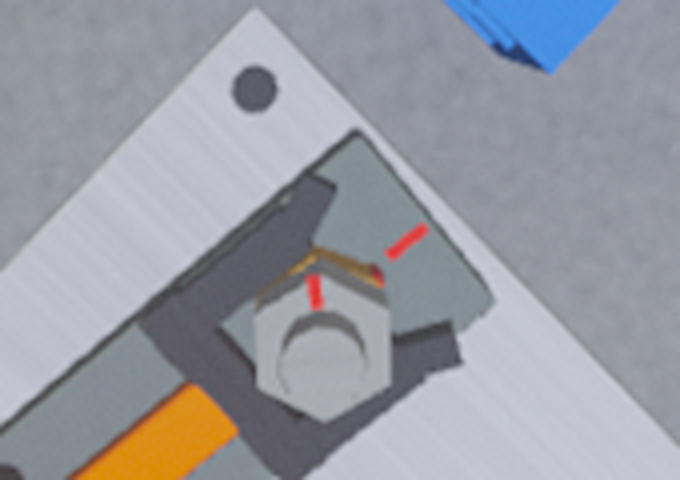

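```bash
python3 - <<'E'
from h import *
a=np.load("w15.npy"); s=dict(eef_pos=a[:3],tool_rot=a[3:]); p=ctrl.get_image("wrist")
Z=lambda L:np.array(L,float)/4+[170,100]-.37
w=unproj(p,Z([(254,311),(319,272),(388,298),(391,376),(323,423),(258,386)]),72,s)[:,:2]
print(w, w.mean(0)); d=w-w.mean(0)
for i,v in enumerate(d): print(np.hypot(*v),np.degrees(np.arctan2(v[1],v[0])), (np.degrees(np.arctan2(v[1],v[0]))+360)%60)
sc=unproj(p,Z([(322,358)]),86,s);print(sc)
r=unproj(p,Z([(319,308),(312,276)]),72,s);dd=(r[1]-r[0]);print("red",np.arctan2(dd[1],dd[0]))
r=unproj(p,Z([(388,257),(427,229)]),37,s);dd=(r[1]-r[0]);print("low",np.arctan2(dd[1],dd[0]))
s=ctrl.read_state();print(s["eef_pos"],s["tool_rot"])
E
```

```text
[[669.28529244 131.89396746]
 [685.75980117 128.2421519 ]
 [692.58089447 113.46491223]
 [680.67442637  99.76757353]
 [661.81600942 102.29047823]
 [657.49606501 118.89819876]] [674.60208148 115.75954702]
16.987871218583674 108.2386452546596 48.238645254659616
16.742464971800548 48.20769728025883 48.2076972802588
18.12465352603843 -7.273334134010645 52.72666586598933
17.106039534734112 -69.20762738485931 50.79237261514072
18.571468787166054 -133.50985350954255 46.49014649045745
17.391576531551078 169.60288318055973 49.60288318055973
[[675.64008212 116.81137803  86.        ]]
red 1.0080056859284263
low -0.13070990887719505
[674.09747334 113.73429702 170.95521585] [-1.57098222e+00 -2.57866215e-04 -7.67295647e-01]
```

```bash
python3 - <<'E'
from h import *
print(totool([674.4,115.5,55.5]))
E
```

```text
[-0.10377516 11.54546748  0.15024102]
```

apply_moves:
  motion:
    - [-0.1,4,0.15,-0.06,5]
    - [-0.1,8,0.15,-0.06,5]
    - [-0.1,10.5,0.15,-0.06,5]
    - [-0.1,11.5,0.15,-0.06,5]
    - [-0.1,11.5,0.15,-0.06,5]

```text
clock: 20.72
eef_pos: [674.6, 115.6, 55.8]
tool_rot: [-1.571, 0.0, -0.706]
force: [0.2, -0.2, 0.4]
width: 49.9
```

```bash
python3 look.py w16
```

```text
20.73 [674.6 115.6  55.8] [-1.571  0.    -0.706] 49.9 [ 0.2 -0.2  0.4] [ 0.03  0.   -0.02] q7 -1.21
```

View pics/w16.png

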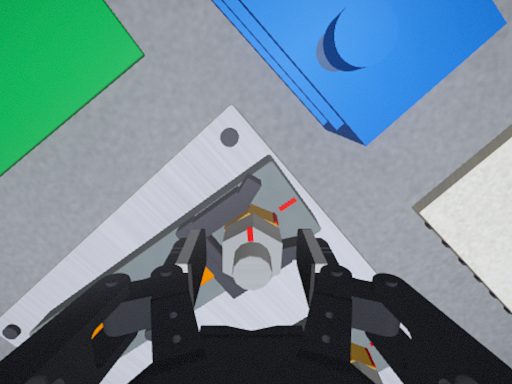

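apply_moves:
  motion:
    - [0,0,0,0,0]
    - [0,0,0,0,0]
    - [0,0,0,0,0]
    - [0,0,0,0,0]
    - [0,0,0,0.1,0]
    - [0,0,0,0.2,0]
    - [0,0,0,0.3,0]
    - [0,0,0,0.4,0]
    - [0,0,0,0.5,0]
    - [0,0,0,0.6,0]
    - [0,0,0,0.7,0]
    - [0,0,0,0.8,0]
    - [0,0,0,0.8,0]

```text
clock: 22.4
eef_pos: [676.0, 114.7, 57.7]
tool_rot: [-1.568, -0.001, -1.507]
force: [-0.6, -1.2, 5.1]
width: 28.5
```

```bash
python3 look.py w17;python3 z.py w17 170 150 340 300
```

```text
22.4 [676.  114.7  57.7] [-1.568e+00 -1.000e-03 -1.507e+00] 28.5 [-0.6 -1.2  5.1] [-0.41  0.19  0.02] q7 -1.83
scale 3
```

View pics/w17.png

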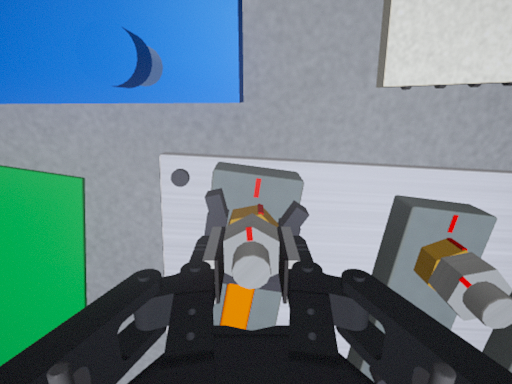

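apply_moves:
  motion:
    - [0,0,0,0.08,0]
    - [0,0,0,0.16,0]
    - [0,0,0,0.24,0]
    - [0,0,0,0.3,0]
    - [0,0,0,0.3,0]

```text
clock: 23.08
eef_pos: [676.0, 114.2, 57.7]
tool_rot: [-1.568, -0.001, -1.807]
force: [-0.4, -2.3, 6.4]
width: 28.4
```

```bash
python3 look.py w18
```

```text
23.07 [676.  114.2  57.7] [-1.568e+00 -1.000e-03 -1.807e+00] 28.4 [-0.4 -2.3  6.4] [-0.49  0.18  0.21] q7 -2.05
```

View pics/w18.png

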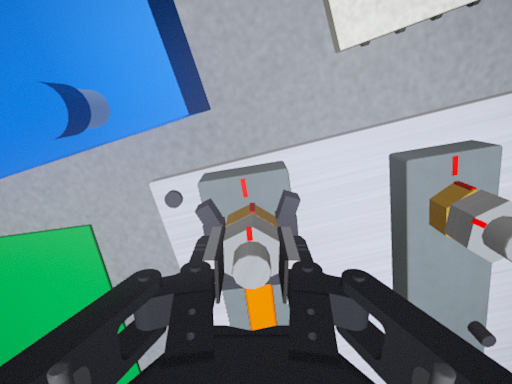

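apply_moves:
  motion:
    - [0,0,0,0.06,0]
    - [0,0,0,0.12,0]
    - [0,0,0,0.16,0]
    - [0,0,0,0.16,0]

```text
clock: 23.62
eef_pos: [675.8, 113.9, 57.7]
tool_rot: [-1.568, -0.001, -1.965]
force: [-1.7, -3.0, 5.8]
width: 28.5
```

```bash
python3 look.py w19; python3 z.py w19 190 160 320 290
```

```text
23.62 [675.8 113.9  57.7] [-1.568e+00 -1.000e-03 -1.965e+00] 28.5 [-1.7 -3.   5.8] [-0.53  0.2   0.37] q7 -2.17
scale 4
```

View pics/w19z.png

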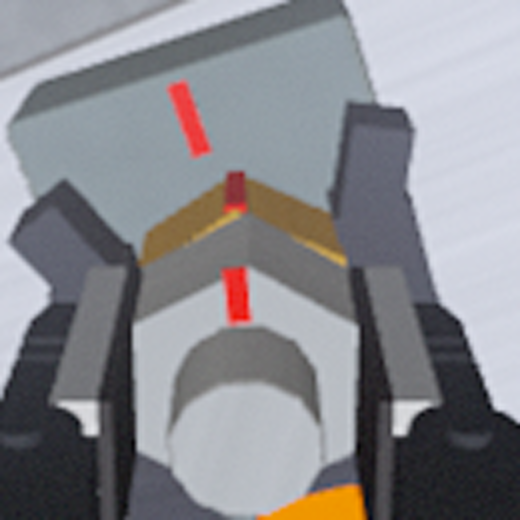

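apply_moves:
  motion:
    - [0,0,0,0.05,0]
    - [0,0,0,0.1,0]
    - [0,0,0,0.1,0]

```text
clock: 24.05
eef_pos: [676.2, 113.6, 57.7]
tool_rot: [-1.567, -0.0, -2.065]
force: [-0.4, -2.8, 7.0]
width: 28.5
```

```bash
python3 look.py w20; python3 z.py w20 190 160 320 290
```

```text
24.05 [676.2 113.6  57.7] [-1.567 -0.    -2.065] 28.5 [-0.4 -2.8  7. ] [-0.78  0.08  0.41] q7 -2.24
scale 4
```

View pics/w20z.png

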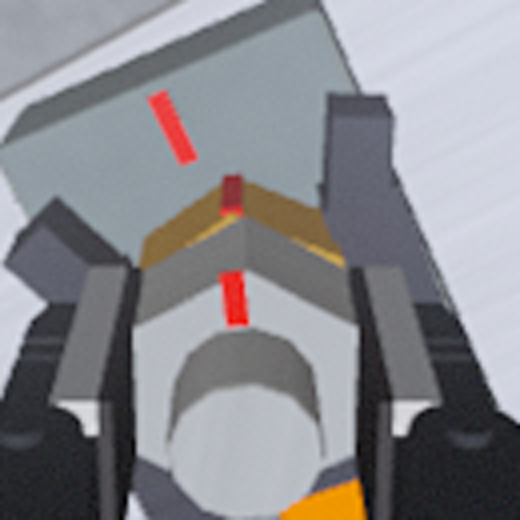

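apply_moves:
  motion:
    - [0,0,0,-0.08,0]
    - [0,0,0,-0.16,0]
    - [0,0,0,-0.24,0]
    - [0,0,0,-0.26,0]
    - [0,0,0,-0.26,0]

```text
clock: 24.72
eef_pos: [676.4, 114.2, 57.7]
tool_rot: [-1.567, 0.0, -1.807]
force: [0.1, -2.9, 5.7]
width: 28.5
```

```bash
python3 look.py w21; python3 z.py w21 190 160 320 290
```

```text
24.73 [676.4 114.2  57.7] [-1.567  0.    -1.807] 28.5 [ 0.1 -2.9  5.7] [-0.64  0.03 -0.1 ] q7 -2.05
scale 4
```

View pics/w21z.png

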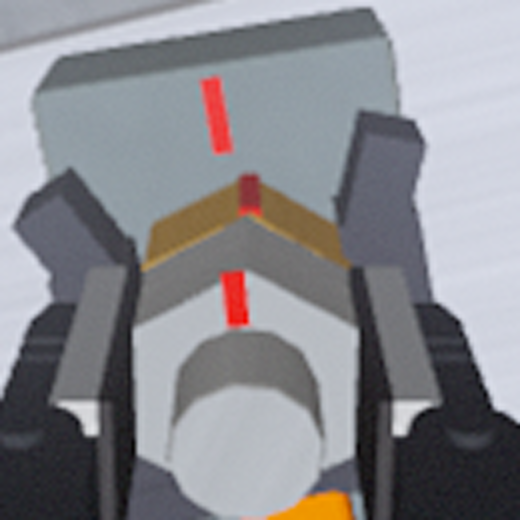

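apply_moves:
  motion:
    - [0,0,0,0.06,0]
    - [0,0,0,0.12,0]
    - [0,0,0,0.12,0]

```text
clock: 25.15
eef_pos: [676.3, 113.8, 57.7]
tool_rot: [-1.567, -0.0, -1.927]
force: [0.4, -2.5, 5.7]
width: 28.5
```

```bash
python3 look.py w22; python3 z.py w22 190 160 320 290
```

```text
25.15 [676.3 113.8  57.7] [-1.567 -0.    -1.927] 28.5 [ 0.4 -2.5  5.7] [-0.73  0.04  0.07] q7 -2.14
scale 4
```

View pics/w22z.png

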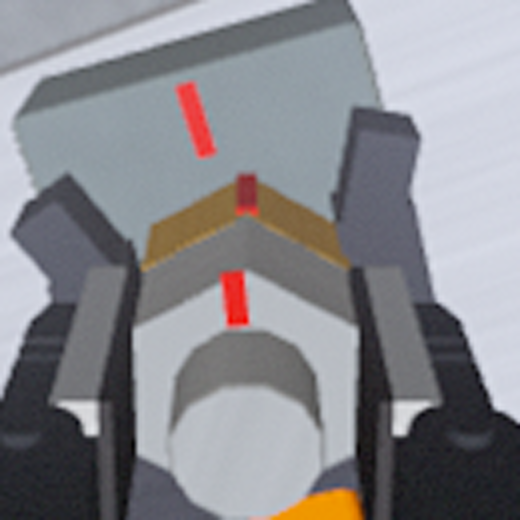

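```bash
cat > brass.py <<'E'
# brass.py shot scale x0 y0 lx1 ly1 lx2 ly2 bx by  : far/near block line points, brass mark bottom
import sys
from h import *
a=np.load(sys.argv[1]+".npy"); s=dict(eef_pos=a[:3],tool_rot=a[3:]); p=ctrl.get_image("wrist")
v=np.array(sys.argv[2:],float); f=v[0]; o=v[1:3]; P=v[3:].reshape(-1,2)/f+o-.37
w=unproj(p,P,37,s)[:,:2]; far,near,b=w
d=far-near; print("line yaw",np.arctan2(d[1],d[0]))
for th in (np.arctan2(d[1],d[0]),-0.072):
  u=np.array([np.cos(th),np.sin(th)]); n=np.array([-u[1],u[0]])
  mid=(far+near)/2; off=(b-mid)@n; print(off,"clockwise rad",-np.arcsin(off/17.3), "along",(b-mid)@u)
E
python3 brass.py w22 4 190 160 187 85 206 156 247 177
python3 brass.py w21 4 190 160 210 79 224 152 249 177
python3 brass.py w20 4 190 160 158 94 188 162 232 178
python3 brass.py w19 4 190 160 178 84 202 156 235 174
```

```text
line yaw -0.11928305864154283
-5.285651593276677 clockwise rad 0.31049393892541544 along -10.6039759691367
-4.778542547226181 clockwise rad 0.2798550411912737 along -10.841953248556555
line yaw -0.063476065844062
-3.060003048778991 clockwise rad 0.1778143290637882 along -10.540890267525178
-3.149740649983171 clockwise rad 0.18308709405193666 along -10.514424384072926
line yaw -0.1141549957579472
-5.272069544059887 clockwise rad 0.3096695322724689 along -10.76954488751628
-4.8135302178608015 clockwise rad 0.2819599539031409 along -10.982155580912739
line yaw -0.10105141165951048
-3.968744905893764 clockwise rad 0.23146861680240124 along -10.243240256350418
-3.6695315117709995 clockwise rad 0.2137352714665404 along -10.35419941673402
```

apply_moves:
  motion:
    - [0,0,0,0.05,0]
    - [0,0,0,0.1,0]
    - [0,0,0,0.11,0]
    - [0,0,0,0.11,0]

```text
clock: 25.9
eef_pos: [676.2, 113.7, 57.7]
tool_rot: [-1.567, -0.0, -2.036]
force: [0.0, -3.5, 6.6]
width: 28.6
```

```bash
python3 look.py w23; python3 z.py w23 190 160 320 290
```

```text
25.9 [676.2 113.7  57.7] [-1.567 -0.    -2.036] 28.6 [ 0.  -3.5  6.6] [-0.75  0.06  0.17] q7 -2.22
scale 4
```

View pics/w23z.png

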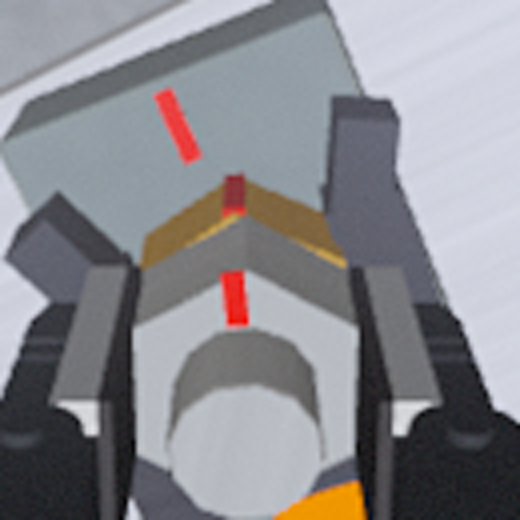

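apply_moves:
  motion:
    - [0,0,0,0.03,0]
    - [0,0,0,0.03,0]
    - [0,0,0,0.03,4.5]
    - [0,0,0,0.03,5]
    - [0,0,0,0.03,5]
    - [0,-4,0,0.03,5]
    - [0,-8,0,0.03,5]
    - [0,-11.5,0,0.03,5]
    - [0,-11.5,0,0.03,5]
    - [0,-11.5,0,0.03,5]

```text
clock: 27.2
eef_pos: [673.9, 115.5, 170.1]
tool_rot: [-1.572, -0.001, -2.066]
force: [-0.4, -1.0, 0.3]
width: 49.6
```

```bash
python3 look.py w24; python3 z.py w24 190 100 320 230
```

```text
27.2 [673.9 115.5 170.1] [-1.572e+00 -1.000e-03 -2.066e+00] 49.6 [-0.4 -1.   0.3] [-0.04  0.05 -0.03] q7 -2.25
scale 4
```

View pics/w24z.png

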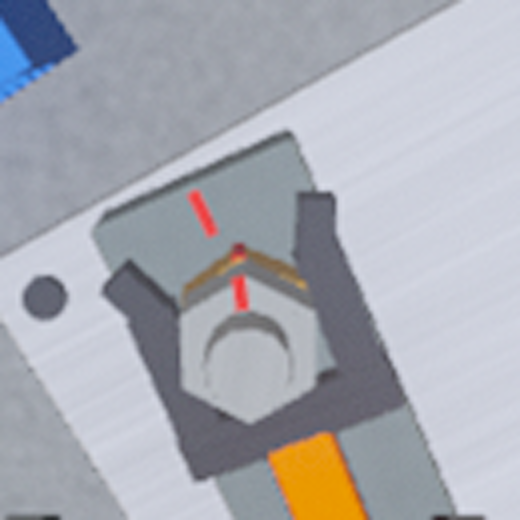

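```bash
cat > hexa.py <<'E'
# hexa.py shot scale x0 y0 zplane pts... -> hex centre & corner angle
import sys
from h import *
a=np.load(sys.argv[1]+".npy"); s=dict(eef_pos=a[:3],tool_rot=a[3:]); p=ctrl.get_image("wrist")
v=np.array(sys.argv[2:],float); P=v[4:].reshape(-1,2)/v[0]+v[1:3]-.37
w=unproj(p,P,v[3],s)[:,:2]
from scipy.optimize import least_squares
def f(q):
  d=w-q[:2]; k=np.round((np.arctan2(d[:,1],d[:,0])-q[2])/(np.pi/3))
  an=q[2]+k*np.pi/3
  return (d-17.32*np.c_[np.cos(an),np.sin(an)]).ravel()
best=min((least_squares(f,[*w.mean(0),x]) for x in np.linspace(-.5,.5,9)),key=lambda r:r.cost)
ph=best.x[2]; ph=(ph+np.pi/6)%(np.pi/3)-np.pi/6
print("centre",best.x[:2],"phi mod60",ph,"rms",np.sqrt(best.cost*2/len(w)))
E
python3 hexa.py w24 4 190 100 72 183 309 239 277 309 302 318 377 250 422 182 380
python3 brass.py w24 4 190 100 194 192 211 235 238 240
python3 - <<'E'
from h import *
a=np.load("w24.npy"); s=dict(eef_pos=a[:3],tool_rot=a[3:]); p=ctrl.get_image("wrist")
Z=lambda L:np.array(L,float)/4+[190,100]-.37
r=unproj(p,Z([(243,311),(237,277)]),72,s);d=r[1]-r[0];print(np.arctan2(d[1],d[0]))
r=unproj(p,Z([(211,235),(194,192)]),37,s);d=r[1]-r[0];print(np.arctan2(d[1],d[0]))
E
```

```text
centre [675.37603638 114.2792925 ] phi mod60 -0.44328430839175115 rms 1.2723582421275703
line yaw -0.13260704559173245
-5.7925029463787885 clockwise rad 0.3414213720041183 along -9.261190226253929
-5.220917834797961 clockwise rad 0.3065666580483844 along -9.59503787136647
-0.327892070532328
-0.13260701983089454
```

```bash
python3 - <<'E'
from h import *
print(totool([548.3,123.5,100]),totool([548.3,123.5,41]))
E
```

```text
[  5.23375344   6.96435402 -11.41863265] [  5.22436841  12.86433487 -11.40689269]
```

apply_moves:
  motion:
    - [2,0,-4,-0.14,5]
    - [4,1,-8,-0.28,5]
    - [5.2,3,-11.4,-0.42,4.5]
    - [5.2,6,-11.4,-0.42,4.5]
    - [5.2,7,-11.4,-0.42,4.5]
    - [5.2,7,-11.4,-0.42,4.5]

```text
clock: 28.15
eef_pos: [549.7, 123.6, 100.1]
tool_rot: [-1.572, -0.001, -1.647]
force: [0.2, 0.6, -0.5]
width: 45.1
```

```bash
python3 look.py w25
```

```text
28.15 [549.7 123.6 100.1] [-1.572e+00 -1.000e-03 -1.647e+00] 45.1 [ 0.2  0.6 -0.5] [-0.02  0.02 -0.05] q7 -1.99
```

View pics/w25.png

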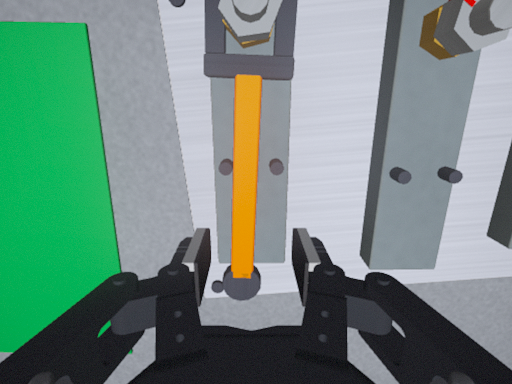

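apply_moves:
  motion:
    - [0,2,-0.1,0,4.5]
    - [0,4.5,-0.1,0,4.5]
    - [0,5.9,-0.1,0,4.5]
    - [0,5.9,-0.1,0,4.5]
    - [0,5.9,-0.1,0,0]
    - [0,5.9,-0.1,0,0]
    - [0,5.9,-0.1,0,0]
    - [0,5.9,-0.1,0,0]

```text
clock: 29.2
eef_pos: [549.5, 124.6, 43.1]
tool_rot: [-1.569, 0.001, -1.646]
force: [-1.5, 1.5, 6.3]
width: 15.9
```

```bash
python3 look.py w26
```

```text
29.2 [549.5 124.6  43.1] [-1.569e+00  1.000e-03 -1.646e+00] 15.9 [-1.5  1.5  6.3] [0.29 0.24 0.02] q7 -2.0
```

View pics/w26.png

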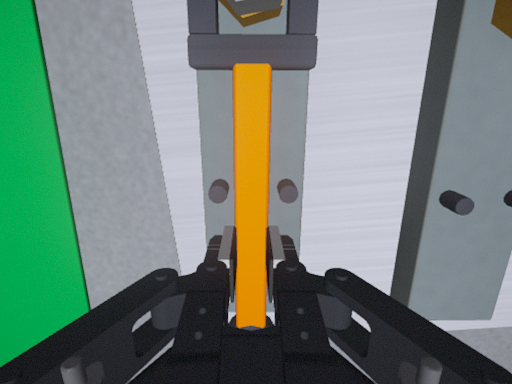

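apply_moves:
  motion:
    - [0,-0.1,-0.6,0,0]
    - [0,-0.1,-1.2,0,0]
    - [0,-0.1,-1.8,0,0]
    - [0,-0.1,-2.4,0,0]
    - [0,-0.1,-3.0,0,0]
    - [0,-0.1,-3.6,0,0]
    - [0,-0.1,-4.2,0,0]
    - [0,-0.1,-4.8,0,0]
    - [0,-0.1,-5.0,0,0]
    - [0,-0.1,-5.0,0,0]

```text
clock: 30.5
eef_pos: [498.7, 127.8, 43.0]
tool_rot: [-1.571, 0.0, -1.646]
force: [2.2, -0.0, 5.8]
width: 15.5
```

```bash
python3 look.py w27
```

```text
30.5 [498.7 127.8  43. ] [-1.571  0.    -1.646] 15.5 [ 2.2 -0.   5.8] [-0.02 -0.37  0.01] q7 -2.03
```

View pics/w27.png

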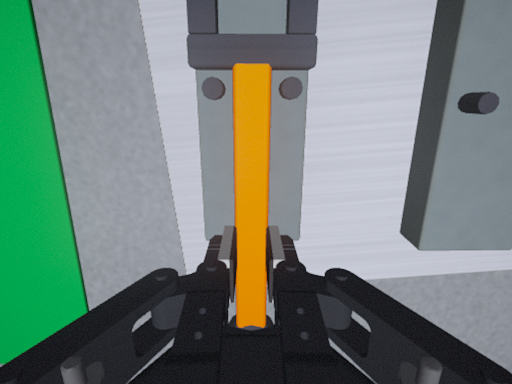

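```bash
python3 - <<'E'
from h import *
print(totool([485.6,2.0,100]))
E
```

```text
[12.64549237 -5.69571478 -0.36387779]
```

apply_moves:
  motion:
    - [0,-3,-0.4,0,0]
    - [0,-6,-0.4,0,0]
    - [4,-6,-0.4,0,0]
    - [8,-6,-0.4,0,0]
    - [12,-6,-0.4,0,0]
    - [12.6,-6,-0.4,0,0]
    - [12.6,-4,-0.4,0,0]
    - [12.6,-2,-0.4,0,0]
    - [12.6,-2,-0.4,0,0]
    - [12.6,-2,-0.4,0,0]

```text
clock: 31.8
eef_pos: [484.9, 2.9, 62.9]
tool_rot: [-1.572, 0.0, -1.645]
force: [1.0, -1.0, -2.1]
width: 15.3
```

```bash
python3 look.py w28
```

```text
31.8 [484.9   2.9  62.9] [-1.572  0.    -1.645] 15.3 [ 1.  -1.  -2.1] [-0.02  0.   -0.01] q7 -1.83
```

View pics/w28.png

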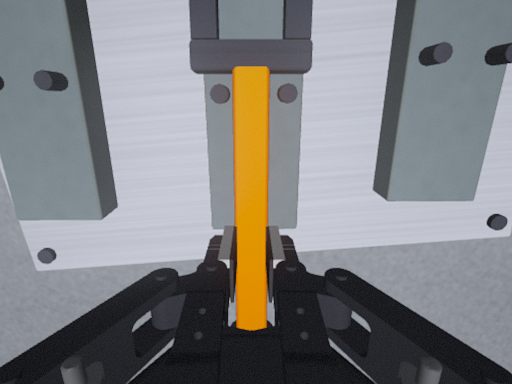

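```bash
python3 um.py w28 51 220 93 51 287.5 93 37 212.5 229 37 297 229 37 205 75 37 302 75; python3 um.py w28 63 234 75 63 269 75 70 238 300 70 267 300 
```

```text
51.0 220.0 93.0 world [564.6  13.1  51. ] tool [-16.1  11.8  78.8]
51.0 287.5 93.0 world [562.  -21.6  51. ] tool [18.8 11.8 78.8]
37.0 212.5 229.0 world [481.6  28.5  37. ] tool [-25.3  25.9  -5.2]
37.0 297.0 229.0 world [477.4 -26.5  37. ] tool [29.9 25.9 -5.2]
37.0 205.0 75.0 world [575.   21.8  37. ] tool [-25.5  25.8  88.5]
37.0 302.0 75.0 world [571.  -31.7  37. ] tool [28.2 25.8 88.5]
63.0 234.0 75.0 world [571.8   4.5  63. ] tool [-8.  -0.2 86.5]
63.0 269.0 75.0 world [570.5 -11.8  63. ] tool [ 8.3 -0.2 86.5]
70.0 238.0 300.0 world [451.7  13.   70. ] tool [ -7.6  -7.1 -33.9]
70.0 267.0 300.0 world [450.4  -3.5  70. ] tool [  9.   -7.1 -33.9]
```

apply_moves:
  motion:
    - [0.12,0,0,-0.005,0]
    - [0.12,0.6,0,-0.005,0]
    - [0.12,1.2,0,-0.005,0]
    - [0.12,1.7,0,-0.005,0]
    - [0.12,2.0,0,-0.005,0]
    - [0.12,2.15,0,-0.005,0]
    - [0.12,2.15,0,-0.005,0]

```text
clock: 32.83
eef_pos: [484.9, 1.1, 43.3]
tool_rot: [-1.57, -0.0, -1.642]
force: [-5.2, 0.4, 24.6]
width: 15.6
```

```bash
python3 look.py w29
```

```text
32.83 [484.9   1.1  43.3] [-1.57  -0.    -1.642] 15.6 [-5.2  0.4 24.6] [ 0.02  1.   -0.1 ] q7 -1.83
```

View pics/w29.png

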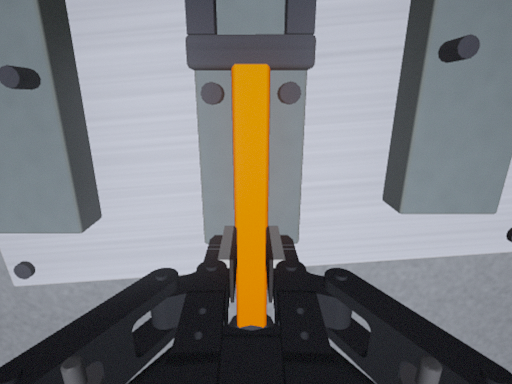

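apply_moves:
  motion:
    - [0,-0.2,0,0,0]
    - [0,-0.2,0.6,0,0]
    - [0,-0.2,1.2,0,0]
    - [0,-0.2,1.8,0,0]
    - [0,-0.2,2.4,0,0]
    - [0,-0.2,3.0,0,0]
    - [0,-0.2,3.6,0,0]
    - [0,-0.2,4.1,0,0]
    - [0,-0.2,4.6,0,0]
    - [0,-0.2,4.85,0,0]
    - [0,-0.2,4.85,0,0]

```text
clock: 34.25
eef_pos: [532.5, -2.3, 43.4]
tool_rot: [-1.574, -0.0, -1.641]
force: [-4.6, 0.0, 8.6]
width: 15.6
```

```bash
python3 look.py w30
```

```text
34.25 [532.5  -2.3  43.4] [-1.574 -0.    -1.641] 15.6 [-4.6  0.   8.6] [0.03 0.8  0.02] q7 -1.81
```

View pics/w30.png

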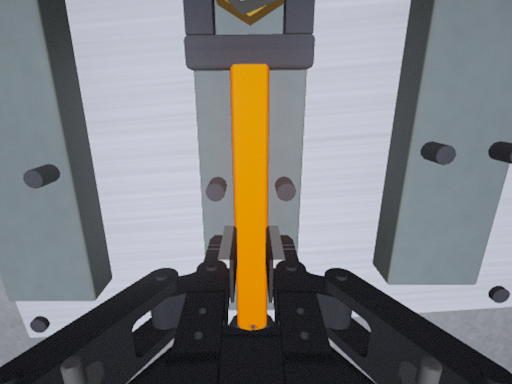

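apply_moves:
  motion:
    - [0,0,0,0,4]
    - [0,0,0,0,4.5]
    - [0,0,0,0,4.5]
    - [0,-4,0,0,4.5]
    - [0,-9,0,0,4.5]
    - [0,-13,2,-0.18,5]
    - [0,-13,6,-0.36,5]
    - [0,-13,10,-0.54,5]
    - [0,-13,12.6,-0.72,5]
    - [0,-13,12.6,-0.88,5]
    - [0,-13,12.6,-0.88,5]
    - [0,-13,12.6,-0.88,5]

```text
clock: 35.8
eef_pos: [659.0, -11.2, 173.2]
tool_rot: [-1.571, 0.0, -0.764]
force: [-0.5, -0.3, 0.3]
width: 50.0
```

```bash
python3 look.py w31; python3 z.py w31 190 110 320 240
```

```text
35.8 [659.  -11.2 173.2] [-1.571  0.    -0.764] 50.0 [-0.5 -0.3  0.3] [-0.05 -0.04  0.02] q7 -1.04
scale 4
```

View pics/w31z.png

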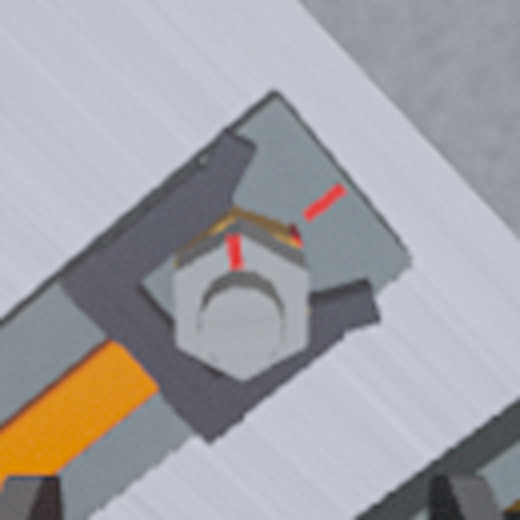

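```bash
python3 hexa.py w31 4 190 110 72 174 267 238 225 308 260 308 340 243 382 178 344
python3 - <<'E'
from h import *
a=np.load("w31.npy"); s=dict(eef_pos=a[:3],tool_rot=a[3:]); p=ctrl.get_image("wrist")
Z=lambda L:np.array(L,float)/4+[190,110]-.37
r=unproj(p,Z([(239,269),(233,237)]),72,s);d=r[1]-r[0];print("red",np.arctan2(d[1],d[0]))
print("screw",unproj(p,Z([(241,318)]),86,s))
for t in ([658,-10,0],): pass
E
```

```text
centre [659.15211407  -9.29595376] phi mod60 -0.20585375038579545 rms 0.9086935285991699
red 0.9837187602892156
screw [[659.90135553  -8.43070501  86.        ]]
```

```bash
python3 - <<'E'
from h import *
print(totool([660,-10.3,58]))
E
```

```text
[6.25093874e-03 1.15516574e+01 1.12857609e-01]
```

apply_moves:
  motion:
    - [0,4,0.1,-0.05,5]
    - [0,8,0.1,-0.05,5]
    - [0,10.5,0.1,-0.05,5]
    - [0,11.5,0.1,-0.05,5]
    - [0,11.5,0.1,-0.05,5]
    - [0,11.5,0.1,-0.05,0]
    - [0,11.5,0.1,-0.05,0]
    - [0,11.5,0.1,-0.05,0]
    - [0,11.5,0.1,-0.05,0]

```text
clock: 37.08
eef_pos: [659.7, -9.4, 60.2]
tool_rot: [-1.57, 0.001, -0.711]
force: [-3.6, 1.9, 4.9]
width: 28.3
```

```bash
python3 look.py w32; python3 z.py w32 190 160 320 290
```

```text
37.08 [659.7  -9.4  60.2] [-1.57e+00  1.00e-03 -7.11e-01] 28.3 [-3.6  1.9  4.9] [0.35 0.85 0.  ] q7 -1.05
scale 4
```

View pics/w32z.png

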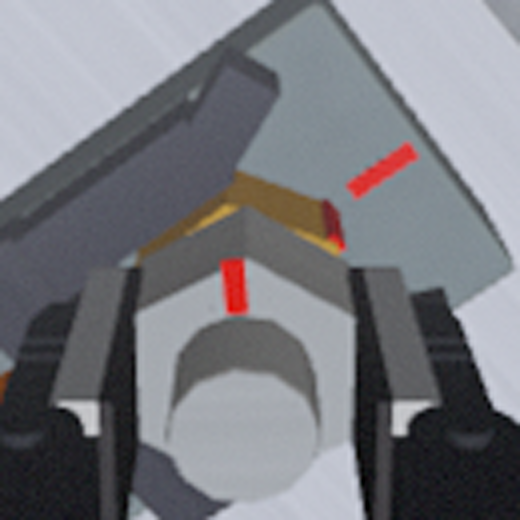

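apply_moves:
  motion:
    - [0,0,0,0.12,0]
    - [0,0,0,0.24,0]
    - [0,0,0,0.36,0]
    - [0,0,0,0.48,0]
    - [0,0,0,0.6,0]
    - [0,0,0,0.72,0]
    - [0,0,0,0.84,0]
    - [0,0,0,0.96,0]
    - [0,0,0,1.06,0]
    - [0,0,0,1.14,0]
    - [0,0,0,1.2,0]
    - [0,0,0,1.24,0]
    - [0,0,0,1.24,0]
    - [0,0,0,1.24,0]

```text
clock: 38.88
eef_pos: [660.0, -11.1, 60.2]
tool_rot: [-1.57, -0.001, -1.95]
force: [-2.9, -1.2, 5.0]
width: 28.2
```

```bash
python3 look.py w33; python3 z.py w33 190 160 320 290
```

```text
38.88 [660.  -11.1  60.2] [-1.57e+00 -1.00e-03 -1.95e+00] 28.2 [-2.9 -1.2  5. ] [-0.34  0.7   0.22] q7 -1.97
scale 4
```

View pics/w33z.png

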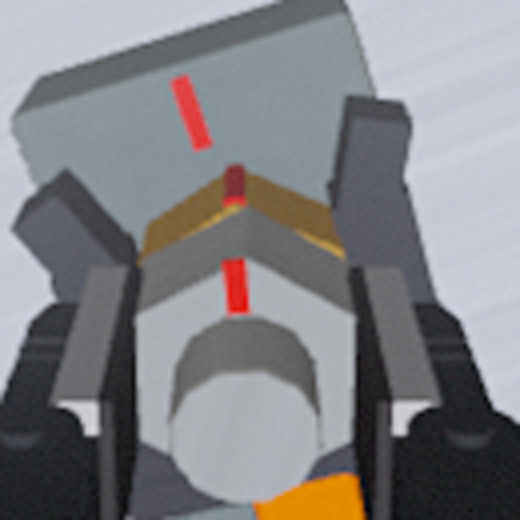

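apply_moves:
  motion:
    - [0,0,0,0.03,0]
    - [0,0,0,0.06,0]
    - [0,0,0,0.06,0]

```text
clock: 39.3
eef_pos: [660.0, -11.2, 60.2]
tool_rot: [-1.57, -0.001, -2.009]
force: [-2.4, -1.0, 5.3]
width: 28.7
```

```bash
python3 look.py w34; python3 z.py w34 190 160 320 290
```

```text
39.3 [660.  -11.2  60.2] [-1.570e+00 -1.000e-03 -2.009e+00] 28.7 [-2.4 -1.   5.3] [-0.39  0.68  0.55] q7 -2.02
scale 4
```

View pics/w34z.png

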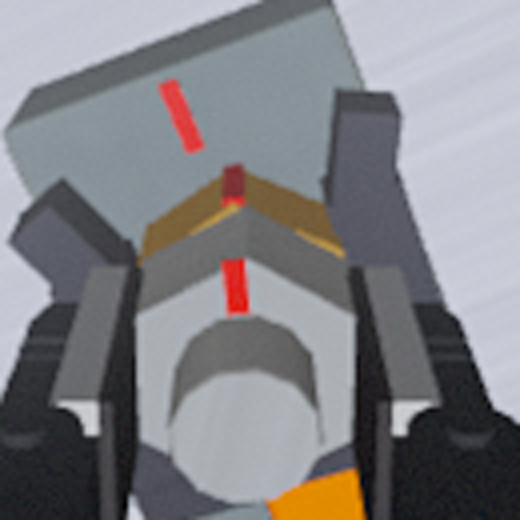

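apply_moves:
  motion:
    - [0,0,0,0,4.5]
    - [0,0,0,0,5]
    - [0,0,0,0,5]
    - [0,-4,0,0,5]
    - [0,-8,0,0,5]
    - [0,-11.5,0,0,5]
    - [0,-11.5,0,0,5]
    - [0,-11.5,0,0,5]

```text
clock: 40.35
eef_pos: [659.5, -10.3, 172.8]
tool_rot: [-1.572, -0.0, -2.011]
force: [-0.8, 0.2, 0.1]
width: 49.8
```

```bash
python3 look.py w35; python3 z.py w35 190 100 320 230; python3 - <<'E'
from h import *
# block2 TCP on handle: nut centre ~ (659.5,-10.5), 126 mm back along yaw -0.068
print(totool([659.5-125.5, -10.5+8.4, 100]), totool([659.5-125.5,-10.5+8.4,42]))
E
```

```text
40.35 [659.5 -10.3 172.8] [-1.572 -0.    -2.011] 49.8 [-0.8  0.2  0.1] [ 0.05  0.01 -0.  ] q7 -2.02
scale 4
[  4.58448397   7.2384779  -11.65274842] [  4.57954959  13.03846397 -11.64103203]
```

View pics/w35z.png

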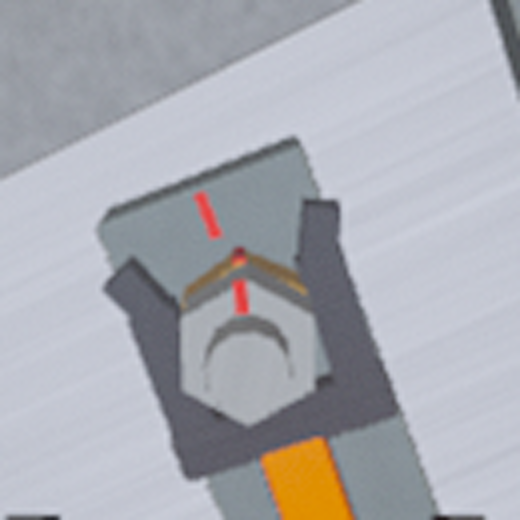

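apply_moves:
  motion:
    - [2,0,-4,-0.14,5]
    - [4,1,-8,-0.28,5]
    - [4.6,3,-11.6,-0.37,4.5]
    - [4.6,6,-11.6,-0.37,4.5]
    - [4.6,7.2,-11.6,-0.37,4.5]
    - [4.6,7.2,-11.6,-0.37,4.5]

```text
clock: 41.15
eef_pos: [535.0, -2.7, 100.1]
tool_rot: [-1.573, -0.0, -1.641]
force: [0.6, 0.1, 0.5]
width: 44.9
```

```bash
python3 look.py w36
```

```text
41.15 [535.   -2.7 100.1] [-1.573 -0.    -1.641] 44.9 [0.6 0.1 0.5] [-0.01  0.05 -0.  ] q7 -1.77
```

View pics/w36.png

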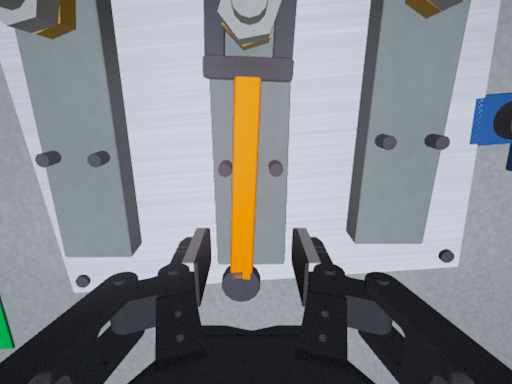

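apply_moves:
  motion:
    - [0,2,-0.1,0,4.5]
    - [0,4.5,-0.1,0,4.5]
    - [0,6.1,-0.1,0,4.5]
    - [0,6.1,-0.1,0,4.5]
    - [0,6.1,-0.1,0,0]
    - [0,6.1,-0.1,0,0]
    - [0,6.1,-0.1,0,0]
    - [0,6.1,-0.1,0,0]

```text
clock: 42.2
eef_pos: [535.2, -2.0, 41.5]
tool_rot: [-1.569, 0.001, -1.641]
force: [-1.6, 1.6, 6.4]
width: 15.8
```

```bash
python3 look.py w37
```

```text
42.2 [535.2  -2.   41.5] [-1.569e+00  1.000e-03 -1.641e+00] 15.8 [-1.6  1.6  6.4] [0.4  0.24 0.05] q7 -1.78
```

View pics/w37.png

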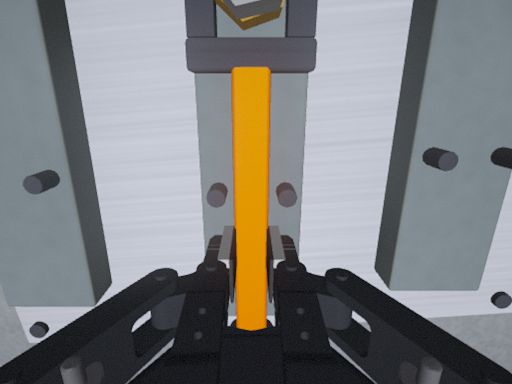

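apply_moves:
  motion:
    - [0,-0.1,-0.6,0,0]
    - [0,-0.1,-1.2,0,0]
    - [0,-0.1,-1.8,0,0]
    - [0,-0.1,-2.4,0,0]
    - [0,-0.1,-3.0,0,0]
    - [0,-0.1,-3.6,0,0]
    - [0,-0.1,-4.2,0,0]
    - [0,-0.1,-5.0,0,0]
    - [0,-0.1,-5.0,0,0]
    - [0,-3,-5.0,0,0]
    - [0,-6,-5.0,0,0]
    - [4,-6,-4.5,0,0]
    - [8,-6,-3.8,0,0]
    - [11,-6,-3.1,0,0]
    - [11.2,-4,-3.1,0,0]
    - [11.2,-2.1,-3.1,0,0]
    - [11.2,-2.1,-3.1,0,0]
    - [11.2,-2.1,-3.1,0,0]

```text
clock: 44.5
eef_pos: [495.3, -111.8, 61.4]
tool_rot: [-1.572, 0.0, -1.641]
force: [0.3, 0.1, -2.3]
width: 16.2
```

```bash
python3 look.py w38
```

```text
44.5 [ 495.3 -111.8   61.4] [-1.572  0.    -1.641] 16.2 [ 0.3  0.1 -2.3] [-0.03  0.03  0.02] q7 -1.6
```

View pics/w38.png

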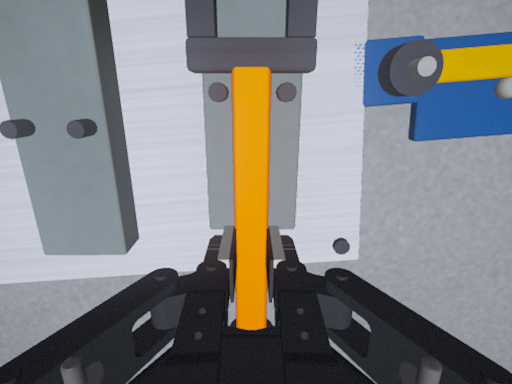

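```bash
python3 um.py w38 51 218.5 92 51 287 92 37 210 229 37 295.5 229 37 203 75 37 301.5 75; python3 um.py w38 68 233 80 68 270 80 68 237 300 68 267 300 
```

```text
51.0 218.5 92.0 world [ 575.5 -100.7   51. ] tool [-16.7  10.3  79.2]
51.0 287.0 92.0 world [ 573.  -135.6   51. ] tool [18.3 10.3 79.2]
37.0 210.0 229.0 world [492.7 -84.9  37. ] tool [-26.7  24.4  -4.5]
37.0 295.5 229.0 world [ 488.7 -140.1   37. ] tool [28.7 24.4 -4.5]
37.0 203.0 75.0 world [585.3 -91.6  37. ] tool [-26.4  24.3  88.4]
37.0 301.5 75.0 world [ 581.5 -145.6   37. ] tool [27.7 24.3 88.4]
68.0 233.0 80.0 world [ 579.6 -109.5   68. ] tool [-8.2 -6.7 84. ]
68.0 270.0 80.0 world [ 578.4 -126.1   68. ] tool [ 8.4 -6.7 83.9]
68.0 237.0 300.0 world [ 461.7 -101.2   68. ] tool [ -8.2  -6.6 -34.3]
68.0 267.0 300.0 world [ 460.4 -118.4   68. ] tool [  9.   -6.6 -34.3]
```

apply_moves:
  motion:
    - [0.06,0,0,0,0]
    - [0.06,0.6,0,0,0]
    - [0.06,1.2,0,0,0]
    - [0.06,1.7,0,0,0]
    - [0.06,2.0,0,0,0]
    - [0.06,2.0,0,0,0]

```text
clock: 45.4
eef_pos: [495.3, -112.6, 41.5]
tool_rot: [-1.571, -0.0, -1.641]
force: [-1.9, 0.6, 1.1]
width: 15.9
```

```bash
python3 look.py w39
```

```text
45.4 [ 495.3 -112.6   41.5] [-1.571 -0.    -1.641] 15.9 [-1.9  0.6  1.1] [0.05 0.24 0.05] q7 -1.61
```

View pics/w39.png

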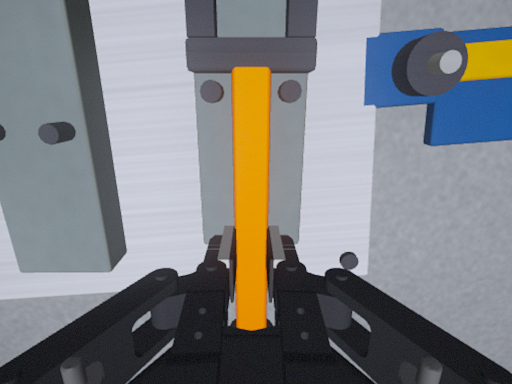

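Just touching, handle (251) centred between pins (211, 290). Slide on.

apply_moves:
  motion:
    - [0,0.05,0.6,0,0]
    - [0,0.05,1.2,0,0]
    - [0,0.05,1.8,0,0]
    - [0,0.05,2.4,0,0]
    - [0,0.05,3.0,0,0]
    - [0,0.05,3.6,0,0]
    - [0,0.05,4.1,0,0]
    - [0,0.05,4.6,0,0]
    - [0,0.05,4.9,0,0]
    - [0,0.05,4.9,0,0]

```text
clock: 46.7
eef_pos: [542.1, -116.3, 41.4]
tool_rot: [-1.575, -0.001, -1.641]
force: [-6.6, 0.1, 10.8]
width: 15.6
```

```bash
python3 look.py w40
```

```text
46.7 [ 542.1 -116.3   41.4] [-1.575e+00 -1.000e-03 -1.641e+00] 15.6 [-6.6  0.1 10.8] [0.13 1.39 0.01] q7 -1.6
```

View pics/w40.png

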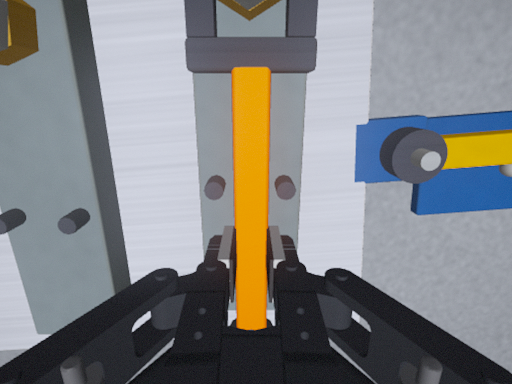

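apply_moves:
  motion:
    - [0,0,0.15,0,0]
    - [0,0,0.3,0,0]
    - [0,0,0.35,0,0]
    - [0,0,0.35,0,0]

```text
clock: 47.25
eef_pos: [545.0, -116.5, 41.4]
tool_rot: [-1.577, -0.001, -1.641]
force: [-8.0, 0.1, 12.9]
width: 16.2
```

```bash
python3 look.py w41
```

```text
47.25 [ 545.  -116.5   41.4] [-1.577e+00 -1.000e-03 -1.641e+00] 16.2 [-8.   0.1 12.9] [0.1  1.59 0.02] q7 -1.6
```

View pics/w41.png

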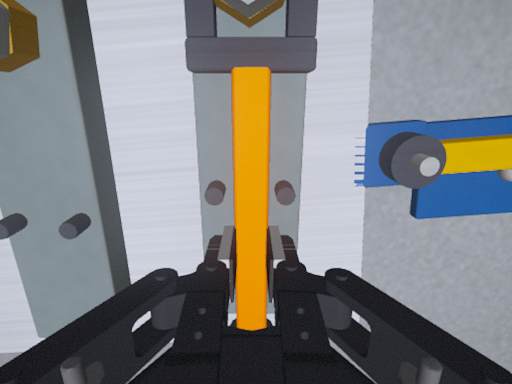

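apply_moves:
  motion:
    - [0,0,0,0,4]
    - [0,0,0,0,4.5]
    - [0,0,0,0,4.5]
    - [0,-4,0,0,4.5]
    - [0,-9,0,0,4.5]
    - [0,-13,2,-0.18,5]
    - [0,-13,6,-0.36,5]
    - [0,-13,10,-0.54,5]
    - [0,-13,12.4,-0.72,5]
    - [0,-13,12.4,-0.9,5]
    - [0,-13,12.4,-0.9,5]
    - [0,-13,12.4,-0.9,5]

```text
clock: 48.8
eef_pos: [671.4, -125.2, 170.7]
tool_rot: [-1.571, 0.0, -0.744]
force: [-0.0, 0.4, -0.2]
width: 50.2
```

```bash
python3 look.py w42; python3 z.py w42 190 110 320 240
```

```text
48.8 [ 671.4 -125.2  170.7] [-1.571  0.    -0.744] 50.2 [-0.   0.4 -0.2] [ 0.01 -0.   -0.05] q7 -0.85
scale 4
```

View pics/w42z.png

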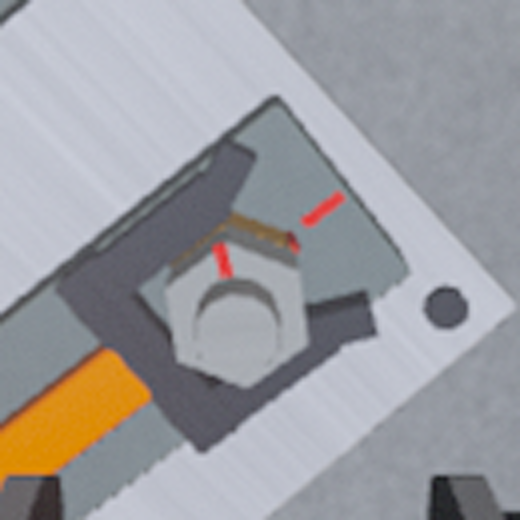

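```bash
python3 hexa.py w42 4 190 110 72 166 285 226 237 297 264 308 340 246 387 176 358
python3 - <<'E'
from h import *
a=np.load("w42.npy"); s=dict(eef_pos=a[:3],tool_rot=a[3:]); p=ctrl.get_image("wrist")
Z=lambda L:np.array(L,float)/4+[190,110]-.37
r=unproj(p,Z([(228,277),(217,245)]),72,s);d=r[1]-r[0];print("red",np.arctan2(d[1],d[0]))
print("screw",unproj(p,Z([(237,323)]),86,s))
print(s["eef_pos"],ctrl.read_state()["eef_pos"])
E
```

```text
centre [ 669.83285224 -123.3844402 ] phi mod60 -0.08123310115375726 rms 0.44447151787656797
red 1.1414589233678423
screw [[ 671.43122461 -121.97395768   86.        ]]
[ 671.38659426 -125.15142117  170.65979267] [ 671.57276594 -124.99327069  170.99216348]
```

```bash
python3 - <<'E'
from h import *
print(totool([670.3,-124.1,57.5]))
E
```

```text
[-0.15751729 11.34917413 -0.01803384]
```

apply_moves:
  motion:
    - [-0.15,4,0,-0.15,5]
    - [-0.15,8,0,-0.15,5]
    - [-0.15,10.5,0,-0.15,5]
    - [-0.15,11.3,0,-0.15,5]
    - [-0.15,11.3,0,-0.15,5]
    - [-0.15,11.3,0,-0.15,0]
    - [-0.15,11.3,0,-0.15,0]
    - [-0.15,11.3,0,-0.15,0]
    - [-0.15,11.3,0,-0.15,0]

```text
clock: 50.08
eef_pos: [670.6, -123.4, 59.7]
tool_rot: [-1.57, -0.0, -0.591]
force: [-3.6, 0.7, 5.8]
width: 28.5
```

```bash
python3 look.py w43; python3 z.py w43 190 160 320 290
```

```text
50.08 [ 670.6 -123.4   59.7] [-1.57  -0.    -0.591] 28.5 [-3.6  0.7  5.8] [ 0.3   0.71 -0.03] q7 -0.77
scale 4
```

View pics/w43z.png

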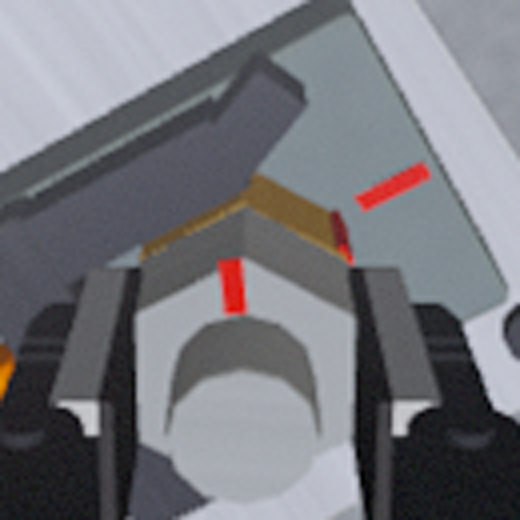

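Nut gripped squarely; turn 1.32 rad.

apply_moves:
  motion:
    - [0,0,0,0.12,0]
    - [0,0,0,0.24,0]
    - [0,0,0,0.36,0]
    - [0,0,0,0.48,0]
    - [0,0,0,0.6,0]
    - [0,0,0,0.72,0]
    - [0,0,0,0.84,0]
    - [0,0,0,0.96,0]
    - [0,0,0,1.06,0]
    - [0,0,0,1.14,0]
    - [0,0,0,1.22,0]
    - [0,0,0,1.28,0]
    - [0,0,0,1.32,0]
    - [0,0,0,1.32,0]
    - [0,0,0,1.32,0]

```text
clock: 52.0
eef_pos: [671.0, -125.0, 59.7]
tool_rot: [-1.569, -0.001, -1.911]
force: [-3.2, -1.4, 6.8]
width: 28.2
```

```bash
python3 look.py w44; python3 z.py w44 190 160 320 290
```

```text
52.0 [ 671.  -125.    59.7] [-1.569e+00 -1.000e-03 -1.911e+00] 28.2 [-3.2 -1.4  6.8] [-0.41  0.69  0.15] q7 -1.78
scale 4
```

View pics/w44z.png

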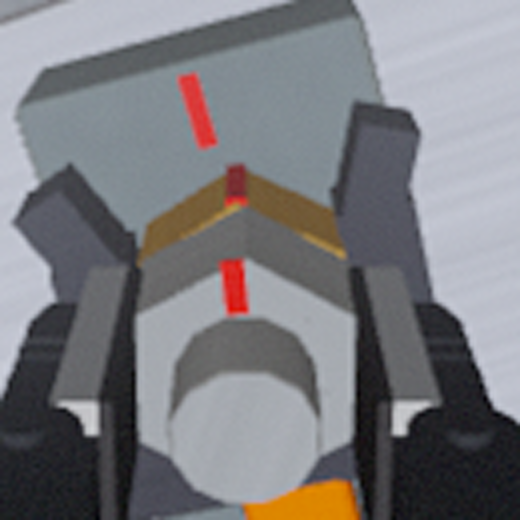

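Nearly there (torque still low); add a little until it comes up hard.

apply_moves:
  motion:
    - [0,0,0,0.04,0]
    - [0,0,0,0.08,0]
    - [0,0,0,0.08,0]

```text
clock: 52.42
eef_pos: [670.9, -125.2, 59.7]
tool_rot: [-1.569, -0.001, -1.99]
force: [-1.9, -1.0, 6.3]
width: 28.7
```

```bash
python3 look.py w45; python3 z.py w45 190 160 320 290
```

```text
52.42 [ 670.9 -125.2   59.7] [-1.569e+00 -1.000e-03 -1.990e+00] 28.7 [-1.9 -1.   6.3] [-0.48  0.73  0.38] q7 -1.84
scale 4
```

View pics/w45z.png

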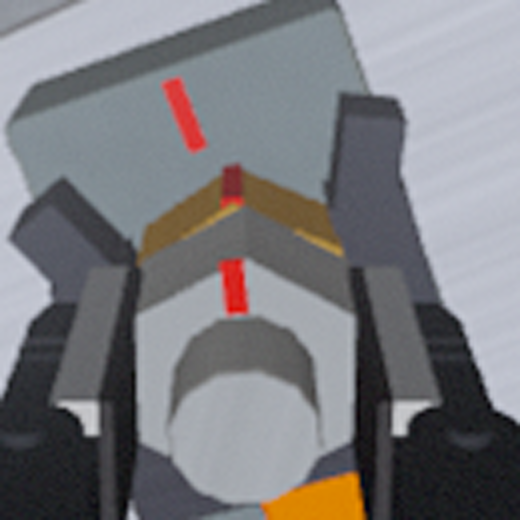

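apply_moves:
  motion:
    - [0,0,0,0.02,0]
    - [0,0,0,0.02,0]
    - [0,0,0,0.02,4.5]
    - [0,0,0,0.02,5]
    - [0,0,0,0.02,5]
    - [0,-4,0,0,5]
    - [0,-8,0,0,5]
    - [0,-11.5,0,0,5]
    - [0,-11.5,0,0,5]
    - [0,-11.5,0,0,5]

```text
clock: 53.72
eef_pos: [670.0, -123.8, 172.1]
tool_rot: [-1.572, -0.0, -1.991]
force: [-0.3, 0.0, -0.8]
width: 50.1
```

```bash
python3 look.py w46; python3 z.py w46 190 100 320 230; python3 - <<'E'
from h import *
print(totool([670.5-124.7, -124.3+8.7, 100]))
E
```

```text
53.73 [ 670.  -123.8  172.1] [-1.572 -0.    -1.991] 50.1 [-0.3  0.  -0.8] [0.01 0.05 0.02] q7 -1.84
scale 4
[  4.30628622   7.17909797 -11.6240947 ]
```

View pics/w46z.png

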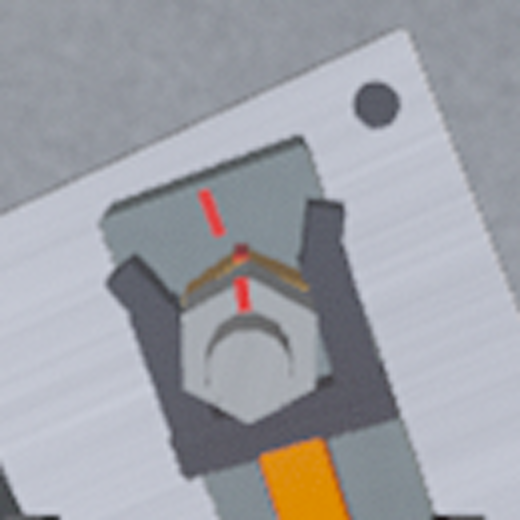

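Tight. Fetch the spanner.

apply_moves:
  motion:
    - [2,0,-4,-0.14,5]
    - [3.5,1,-8,-0.28,5]
    - [4.3,3,-11.6,-0.35,4.5]
    - [4.3,6,-11.6,-0.35,4.5]
    - [4.3,7.2,-11.6,-0.35,4.5]
    - [4.3,7.2,-11.6,-0.35,4.5]

```text
clock: 54.52
eef_pos: [546.8, -115.8, 99.6]
tool_rot: [-1.573, 0.0, -1.641]
force: [0.2, -0.3, 0.0]
width: 44.7
```

```bash
python3 look.py w47
```

```text
54.52 [ 546.8 -115.8   99.6] [-1.573  0.    -1.641] 44.7 [ 0.2 -0.3  0. ] [ 0.   -0.03  0.01] q7 -1.56
```

View pics/w47.png

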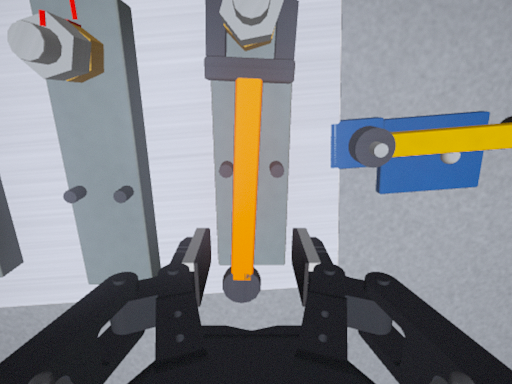

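apply_moves:
  motion:
    - [0,2,-0.1,0,4.5]
    - [0,4.5,-0.1,0,4.5]
    - [0,6.1,-0.1,0,4.5]
    - [0,6.1,-0.1,0,4.5]
    - [0,6.1,-0.1,0,0]
    - [0,6.1,-0.1,0,0]
    - [0,6.1,-0.1,0,0]
    - [0,6.1,-0.1,0,0]
    - [0,6.0,-0.7,0,0]
    - [0,6.0,-1.3,0,0]
    - [0,6.0,-1.9,0,0]
    - [0,6.0,-2.5,0,0]
    - [0,6.0,-3.1,0,0]
    - [0,6.0,-3.7,0,0]
    - [0,6.0,-4.3,0,0]
    - [0,6.0,-5.0,0,0]
    - [0,6.0,-5.1,0,0]
    - [0,3,-5.1,0,0]
    - [0,-1,-5.1,0,0]
    - [0,-3,-5.1,0,0]

```text
clock: 57.08
eef_pos: [495.4, -112.4, 131.8]
tool_rot: [-1.572, -0.0, -1.641]
force: [-0.5, 0.5, -1.8]
width: 15.9
```

```bash
python3 look.py w48; python3 - <<'E'
from h import *
print(totool([478,330,120]))
t=ctrl.get_image("top")
for n in("mat",): print(ctrl.mark_of(t,n)[:1])
E
```

```text
57.08 [ 495.4 -112.4  131.8] [-1.572 -0.    -1.641] 15.9 [-0.5  0.5 -1.8] [ 0.04 -0.06  0.01] q7 -1.56
[-44.02291539   1.32246079  -4.95006536]
[{'location': [537.4, 342.6, 0.9], 'confidence': 0.57}]
```

View pics/w48.png

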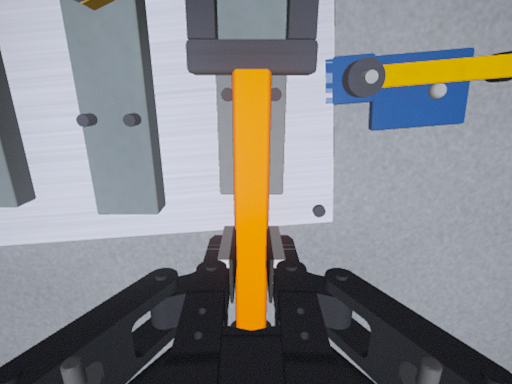

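```bash
python3 - <<'E'
from h import *
print(totool([497,338,120]),totool([497,338,60]))
E
```

```text
[-44.93554649   1.08485004  -3.02140942] [-44.93580012   7.08484882  -3.01759518]
```

apply_moves:
  motion:
    - [-4,-1,-0.5,0,0]
    - [-9,-1,-0.5,0,0]
    - [-14,-1,-1,0,0]
    - [-19,-1,-1.5,0,0]
    - [-24,-1,-2,0,0]
    - [-29,-1,-2,0,0]
    - [-34,-1,-2.5,0,0]
    - [-39,-1,-3,0,0]
    - [-43,0,-3,0,0]
    - [-45,2,-3,0,0]
    - [-45,5,-3,0,0]
    - [-45,7,-3,0,0]
    - [-45,7,-3,0,0]
    - [-45,7,-3,0,0]

```text
clock: 58.98
eef_pos: [497.7, 338.3, 60.4]
tool_rot: [-1.572, -0.001, -1.641]
force: [0.4, 0.2, -2.8]
width: 16.3
```

```bash
python3 look.py w49
```

```text
58.98 [497.7 338.3  60.4] [-1.572e+00 -1.000e-03 -1.641e+00] 16.3 [ 0.4  0.2 -2.8] [ 0.01 -0.01  0.02] q7 -2.3
```

View pics/w49.png

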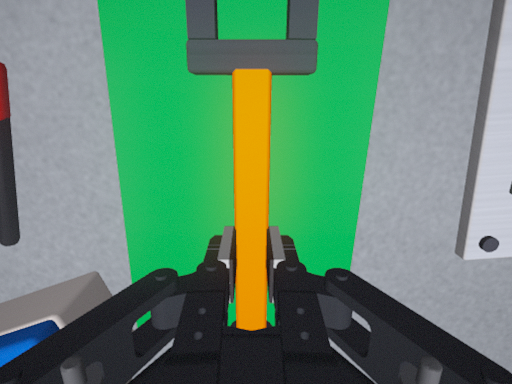

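apply_moves:
  motion:
    - [0,2,0,0,0]
    - [0,4,0,0,0]
    - [0,4.8,0,0,0]
    - [0,5.1,0,0,0]
    - [0,5.25,0,0,0]
    - [0,5.25,0,0,0]

```text
clock: 59.78
eef_pos: [498.2, 338.8, 8.7]
tool_rot: [-1.57, 0.0, -1.641]
force: [-0.1, -0.2, -1.2]
width: 15.6
```

```bash
python3 look.py w50
```

```text
59.77 [498.2 338.8   8.7] [-1.57   0.    -1.641] 15.6 [-0.1 -0.2 -1.2] [-0.03 -0.01  0.05] q7 -2.3
```

apply_moves:
  motion:
    - [0,0.1,0,0,0]
    - [0,0.2,0,0,0]
    - [0,0.2,0,0,3]
    - [0,0.2,0,0,4.5]
    - [0,0.2,0,0,4.5]
    - [0,-4,0,0,4.5]
    - [0,-9,0,0,4.5]
    - [0,-14,-4,0,5]
    - [0,-19,-8,0,5]
    - [0,-19,-8,0,5]

```text
clock: 61.08
eef_pos: [416.8, 346.6, 201.9]
tool_rot: [-1.568, 0.005, -1.637]
force: [1.4, -0.6, -0.2]
width: 50.1
```

```bash
python3 look.py w51; python3 - <<'E'
from h import *
for n in("top","scene"):
  t=ctrl.get_image(n); save(t,n+"51")
  for q in("leg_post","spanner","mat","tube_rack","tip_box","pipette","marker_pen","block1"): print(n,q,[(np.round(d["location"]).tolist(),round(d["confidence"],2)) for d in ctrl.mark_of(t,q)][:3])
E
```

```text
61.08 [416.8 346.6 201.9] [-1.568  0.005 -1.637] 50.1 [ 1.4 -0.6 -0.2] [ 0.04 -0.07 -0.04] q7 -2.39
top leg_post [([582.0, -336.0, 55.0], 0.79), ([581.0, -3.0, 3.0], 0.34)]
top spanner [([675.0, 116.0, 12.0], 0.71), ([590.0, 301.0, 6.0], 0.59)]
top mat [([539.0, 344.0, 1.0], 0.81)]
top tube_rack [([782.0, 226.0, -0.0], 0.86), ([657.0, -8.0, 71.0], 0.29)]
top tip_box []
top pipette [([399.0, -491.0, 0.0], 0.91)]
top marker_pen [([544.0, 514.0, 2.0], 0.64), ([590.0, 297.0, 3.0], 0.46)]
top block1 [([670.0, -122.0, 12.0], 0.97), ([659.0, -5.0, 10.0], 0.76), ([670.0, 116.0, 13.0], 0.72)]
scene leg_post [([586.0, -340.0, 57.0], 0.51)]
scene spanner [([589.0, 292.0, 1.0], 0.63)]
scene mat [([539.0, 341.0, 2.0], 0.71), ([541.0, 515.0, 3.0], 0.5)]
scene tube_rack [([780.0, 228.0, 1.0], 0.97)]
scene tip_box []
scene pipette []
scene marker_pen [([545.0, 512.0, 3.0], 0.49), ([668.0, 114.0, 74.0], 0.41)]
scene block1 [([679.0, 116.0, 12.0], 0.91), ([661.0, -13.0, 11.0], 0.72), ([672.0, 114.0, 70.0], 0.56)]
```

View pics/w51.png

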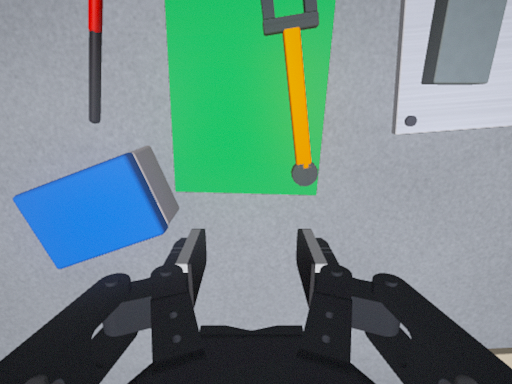

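View pics/scene51.png

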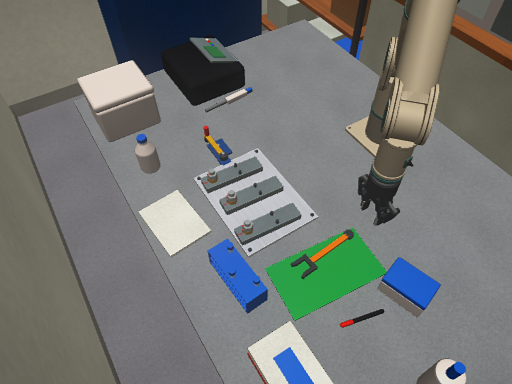

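```bash
python3 um.py w51 16 291.5 30 16 304.5 174 16 298 100 4 319 174; python3 - <<'E'
from h import *
s=ctrl.read_state();print(s["eef_pos"],s["tool_rot"])
E
```

```text
16.0 291.5 30.0 world [558.4 295.9  16. ] tool [ 42.1 186.1 144.1]
16.0 304.5 174.0 world [403.2 284.2  16. ] tool [ 64.1 185.5 -10. ]
16.0 298.0 100.0 world [488.5 290.4  16. ] tool [ 52.2 185.8  74.7]
4.0 319.0 174.0 world [398.7 264.2   4. ] tool [ 84.4 197.4 -13.1]
[418.12478829 344.24840888 198.40241529] [-1.57066730e+00  1.13359139e-04 -1.64101366e+00]
```

```bash
python3 - <<'E'
from h import *
print(totool([470,287.5,70]))
E
```

```text
[ 5.29835767 12.84035994  5.57122608]
```

apply_moves:
  motion:
    - [3,4,3,-0.08,5]
    - [5.3,8,5.6,-0.145,4.5]
    - [5.3,11,5.6,-0.145,4.5]
    - [5.3,12.8,5.6,-0.145,4.5]
    - [5.3,12.8,5.6,-0.145,4.5]
    - [5.3,12.8,5.6,-0.145,4.5]

```text
clock: 62.82
eef_pos: [470.7, 287.9, 71.0]
tool_rot: [-1.57, 0.001, -1.496]
force: [-0.7, -0.2, -0.6]
width: 44.9
```

```bash
python3 look.py w52
```

```text
62.83 [470.7 287.9  71. ] [-1.570e+00  1.000e-03 -1.496e+00] 44.9 [-0.7 -0.2 -0.6] [0.03 0.01 0.02] q7 -2.15
```

View pics/w52.png

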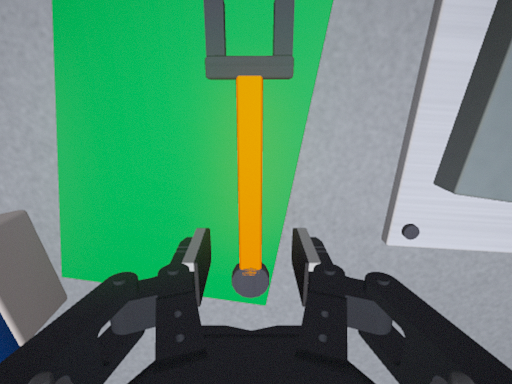

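apply_moves:
  motion:
    - [0,3,0,0,4.5]
    - [0,5.5,0,0,4.5]
    - [0,6.4,0,0,4.5]
    - [0,6.4,0,0,4.5]
    - [0,6.4,0,0,0]
    - [0,6.4,0,0,0]
    - [0,6.4,0,0,0]
    - [0,6.4,0,0,0]
    - [0,5,0,0,0]
    - [0,3,0,0,0]
    - [-2.5,3,1.5,0.08,0]
    - [-4.9,3,3.3,0.15,0]
    - [-4.9,3,3.3,0.15,0]
    - [-4.9,5,3.3,0.15,0]
    - [-4.9,6,3.3,0.15,0]
    - [-4.9,6.4,3.3,0.15,0]
    - [-4.9,6.4,3.3,0.15,0]

```text
clock: 65.0
eef_pos: [498.0, 336.7, 7.6]
tool_rot: [-1.574, -0.003, -1.647]
force: [-5.7, -2.5, 17.9]
width: 16.1
```

```bash
python3 look.py w53
```

```text
65.0 [498.  336.7   7.6] [-1.574 -0.003 -1.647] 16.1 [-5.7 -2.5 17.9] [-0.82  1.2  -0.02] q7 -2.28
```

View pics/w53.png

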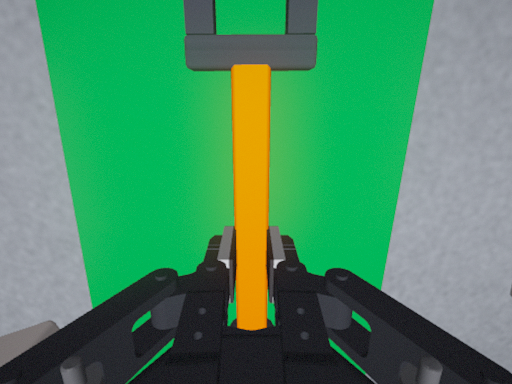

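apply_moves:
  motion:
    - [0,-0.1,0,0,0]
    - [0,-0.1,0,0,3]
    - [0,-0.1,0,0,4.5]
    - [0,-0.1,0,0,4.5]
    - [0,-4,0,0,4.5]
    - [0,-9,0,0,4.5]
    - [0,-14,0,0,5]
    - [0,-18,0,0,5]
    - [5,-22,0,0,5]
    - [10,-24,1,0,5]
    - [15,-24,2,0,5]
    - [20,-24,3,0,5]
    - [25,-24,4,0,5]
    - [30,-24,5,0,5]
    - [34,-24,5,0,5]
    - [34,-24,5,0,5]
    - [34,-24,5,0,5]
    - [34,-24,5,0,5]

```text
clock: 67.3
eef_pos: [523.9, -2.4, 246.2]
tool_rot: [-1.571, 0.001, -1.643]
force: [-0.1, -0.2, -0.7]
width: 50.1
```

```bash
python3 look.py w54; python3 - <<'E'
from h import *
for n in("top","scene"):
  t=ctrl.get_image(n); save(t,n+"54")
  for q in("spanner","spanner_grip","tip_box","leg_post"): print(n,q,[(np.round(d["location"]).tolist(),round(d["confidence"],2)) for d in ctrl.mark_of(t,q)][:3])
E
```

```text
67.3 [523.9  -2.4 246.2] [-1.571e+00  1.000e-03 -1.643e+00] 50.1 [-0.1 -0.2 -0.7] [-0.02  0.01  0.03] q7 -1.67
top spanner [([619.0, 330.0, 6.0], 0.71)]
top spanner_grip [([537.0, 343.0, -2.0], 0.65), ([497.0, 337.0, 8.0], 0.63)]
top tip_box [([392.0, 517.0, 1.0], 0.81)]
top leg_post [([582.0, -333.0, 53.0], 0.5)]
scene spanner [([616.0, 325.0, 4.0], 0.64)]
scene spanner_grip [([494.0, 337.0, 8.0], 0.93), ([577.0, -3.0, -3.0], 0.29)]
scene tip_box [([388.0, 518.0, 1.0], 0.95)]
scene leg_post [([668.0, -124.0, 10.0], 0.58), ([397.0, -484.0, 0.0], 0.57), ([586.0, -340.0, 56.0], 0.55)]
```

View pics/w54.png

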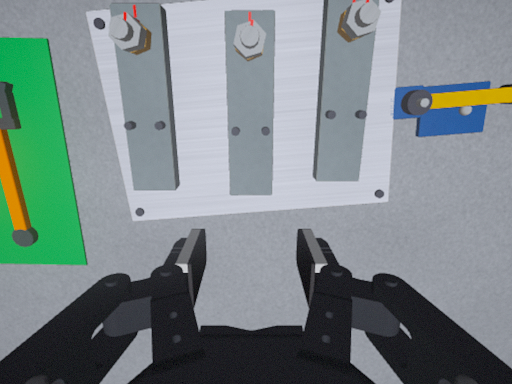

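View pics/scene54.png

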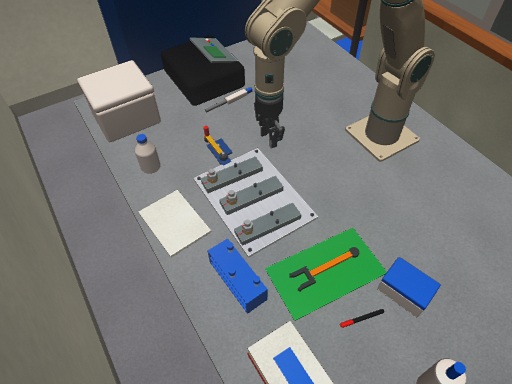

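apply_moves:
  motion:
    - [0,1,4,0,5]
    - [0,2,8,0,5]
    - [0,3,9,0,5]
    - [0,3,9,0,5]
    - [0,3,9,0,5]
    - [0,3,9,0,5]

```text
clock: 68.6
eef_pos: [613.0, -10.7, 217.1]
tool_rot: [-1.57, 0.0, -1.646]
force: [0.0, 0.9, -0.7]
width: 50.1
```

```bash
python3 look.py w55; python3 - <<'E'
import cv2,numpy as np
im=cv2.imread("pics/w55.png")
print(im.shape)
E
```

```text
68.6 [613.  -10.7 217.1] [-1.57   0.    -1.646] 50.1 [ 0.   0.9 -0.7] [ 0.05  0.04 -0.04] q7 -1.65
(384, 512, 3)
```

View pics/w55.png

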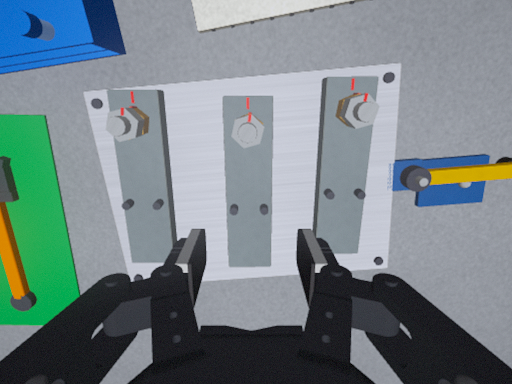

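```bash
python3 - <<'E'
import cv2,numpy as np
im=cv2.imread("pics/w55.png")
cs=[im[80:150,x:x+70] for x in(95,213,325)]
cv2.imwrite("pics/w55z.png",np.hstack([cv2.resize(c,(264,264),interpolation=cv2.INTER_CUBIC) for c in cs]))
E
```

```text
(no output)
```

View pics/w55z.png

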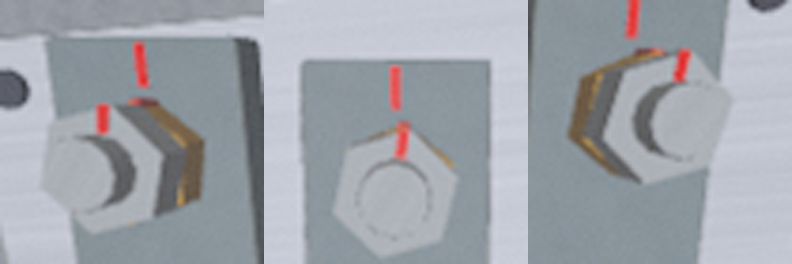

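```bash
python3 - <<'E'
from h import *
a=np.load("w55.npy"); s=dict(eef_pos=a[:3],tool_rot=a[3:]); p=ctrl.get_image("wrist")
k=264/70
for n,x0,l,m in((3,95,[(103.5,132),(103,106)],[(145,87),(139,44)]),(2,213,[(136.5,158),(140.5,125)],[(132,108),(131.5,68)]),(1,325,[(151,82),(157,51)],[(104,38),(107,0)])):
  f=lambda L,z:unproj(p,np.array(L)/k+[x0,80]-.37,z,s)
  r=f(l,72);d=r[1]-r[0];q=f(m,37);e=q[1]-q[0]
  A=np.arctan2(d[1],d[0]);B=np.arctan2(e[1],e[0]);print(n,"jam line",A,"block line",B,"brass if tight (deg)",np.degrees(-0.07-A),np.degrees(B-A))
E
```

```text
3 jam line -0.19157997359368178 block line -0.05469554912389732 brass if tight (deg) 6.9660193602299625 7.842899803195942
2 jam line -0.20164694229544353 block line -0.06649514331917024 brass if tight (deg) 7.542814179331203 7.743627674940979
1 jam line -0.1580887049332338 block line -0.0526202161245479 brass if tight (deg) 5.0471110154475305 6.042899280360458
```

```bash
python3 - <<'E'
from h import *
a=np.load("w55.npy"); s=dict(eef_pos=a[:3],tool_rot=a[3:]); p=ctrl.get_image("wrist")
k=264/70
for n,x0,scr,A in((3,95,(80,172),-.19),(2,213,(131,199),-.20),(1,325,(163,120),-.158)):
  c=unproj(p,np.array([scr])/k+[x0,80]-.37,86,s)[0]
  for dA in(-.2,-.1,0,.1):
    an=A+dA
    P=[[c[0]+17.3*np.cos(an),c[1]+17.3*np.sin(an),z] for z in(53,37)]
    print(n,np.round(c,1),dA,np.round((proj(p,P,s)-[x0,80]+.37)*k).tolist())
E
```

```text
3 [674.7 113.2  86. ] -0.2 [[145.0, 101.0], [167.0, 99.0]]
3 [674.7 113.2  86. ] -0.1 [[139.0, 99.0], [161.0, 98.0]]
3 [674.7 113.2  86. ] 0 [[133.0, 98.0], [155.0, 97.0]]
3 [674.7 113.2  86. ] 0.1 [[127.0, 98.0], [149.0, 96.0]]
2 [658.5 -10.6  86. ] -0.2 [[152.0, 126.0], [152.0, 123.0]]
2 [658.5 -10.6  86. ] -0.1 [[146.0, 124.0], [146.0, 122.0]]
2 [658.5 -10.6  86. ] 0 [[140.0, 123.0], [140.0, 121.0]]
2 [658.5 -10.6  86. ] 0.1 [[134.0, 123.0], [134.0, 120.0]]
1 [ 669.3 -124.5   86. ] -0.2 [[140.0, 52.0], [119.0, 53.0]]
1 [ 669.3 -124.5   86. ] -0.1 [[134.0, 50.0], [114.0, 52.0]]
1 [ 669.3 -124.5   86. ] 0 [[128.0, 50.0], [108.0, 51.0]]
1 [ 669.3 -124.5   86. ] 0.1 [[122.0, 49.0], [102.0, 51.0]]
```

```bash
python3 - <<'E'
from h import *
t=ctrl.get_image("top")
print([(np.round(d["location"]).tolist(),round(d["confidence"],2)) for d in ctrl.mark_of(t,"spanner")][:2])
print(ctrl.finish_job())
E
```

```text
[([620.0, 327.0, 5.0], 0.98)]
the job is handed in; nothing more can be done
None
```

I did the whole job in the order asked and handed it in at about 69 s of the 210 s allowed.

- **Leg:** I swung the yellow leg out to its end stop. It did not move further under about 24 N, and later pictures still showed it fully out.
- **Blocks:** Three blocks were present. On each one I slid the spanner onto the brass nut with its handle between the pins, then turned the jam nut until the torque rose (about 0.4–0.55 N m).
- **Nut check:** In the last wrist picture each jam line lies along its brass mark, to within what I can read from the picture. The brass nuts are about 5–8° clockwise of their setting (limit 20°).
- **Block 3:** I briefly turned back the jam nut, which loosened it by about 0.1 rad. I retightened it before releasing. During that tightening the brass nut read about 15–18°, and it came back when I pulled the spanner off.
- **Spanner:** After I first laid it down on the mat, it was knocked aside to near the mat's edge. I picked it up and laid it flat near the middle again; the top and scene pictures agree.
- **Bystanders:** In the last full check the tube rack, pipette and pen were where they stood at the start. The tip box was not found in that check, but was found in its place in the next one.

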